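Hang the chip bin and open the bench suction

TASK

Get the bench ready for filing flutes: first hang the chip bin by its angled rear strip on the cleat of the wooden rack, level and fully down, and let go of it. Then turn the suction collar by its tab to the marked stop, so that the tab lines up with the long raised bar on top of the barrel and rests in that click, not short of it nor past it. Leave the other things on the bench where they are.

Things in the scene. Friction and masses are not known exactly. Their poses are not given: they have to be found in the camera images.
- bin: Open plywood chip bin, 90 mm (x) by 130 mm (y) by 80 mm high, walls 5 mm, 0.2 to 0.45 kg, loose, standing on the bench. Origin: centre of its underside; z up; +x points to its rear, where the strip is. A bar handle along y spans its open top. A wooden spacer, 90 mm wide, z 3 to 17 mm, reaches from the rear wall out to x 69 mm and holds the hung bin level.
- bin_strip (a point): Middle of the free lower edge of the bin's angled steel strip: x 68, z 62 mm in the bin's frame; axes as the bin's. The strip, 110 mm wide and 6 mm thick, slopes at 45 degrees from the rear wall's top (x 45, z 85 mm) down and away from the bin to this edge; the space beneath it is open down to the spacer.
- bin_handle (a point): Centre of the bin's handle bar, 115 mm above its underside at x = y = 0 of the bin; axes as the bin's. The bar runs along y, is 14 mm thick (x) and 20 mm high (z 105 to 125 mm). Its end uprights stand 104 mm apart and 25 mm is free below it down to the rim: pinch it from above, fingers closing along the bin's x.
- rack: Fixed low wooden rack with the cleat. Origin: on the bench, in the plane of the front faces of its two 170 mm wide rails (z 41 to 86 and z 93 to 155 mm, its top); z up; the front faces -x. Its foot lies behind that plane.
- cleat (a point): Middle of the cleat's free upper edge: x -19, z 125 mm in the rack's frame; axes as the rack's. The steel cleat, 160 mm wide and 6 mm thick, slopes at 45 degrees from the upper rail's face (x 0, z 105 mm) up and out to this edge. Cleat and rail form a V groove open at the top; the bin's strip drops into it and the slope draws the bin to the rail.
- rack_seat (a point): Where the bin's origin lies when the bin hangs fully home: 69 mm in front (-x) of the rails, 53 mm above the bench, y 0 of the rack; the hung bin has the rack's yaw. The spacer cannot pass the cleat from above: bring the level bin down 35 mm or more in front of this point to 20 to 24 mm above it, move it in over the cleat until 2 mm short, then lower (or tilt it in).
- barrel: Fixed suction spigot. Origin: centre of its underside; the collar turns about its z axis (up). Base disc 124 mm across, 14 mm high; grey sleeve 68 mm across to z 56 mm; metal barrel 48 mm across, top at z 100 mm. Round it, z 62 to 90 mm, the black collar, 62 mm across. On top a raised radial bar, 24 mm long, 7 wide, 8 high, centre to rim, is the mark; tiny rim ticks show the other clicks.
- barrel_mark (a point): Outer end of the long raised bar on the barrel's top: 24 mm from the axis, z 104 mm. The direction from the axis to it is where the tab must point: in the barrel's frame the angle pi - 0.3 rad from +x, counter-clockwise from above.
- collar_tab (a point): Grip point on the collar's tab, 62 mm from the barrel's axis at z 83 mm. The black tab sticks out radially to 80 mm from the axis, is 12 mm wide, z 70 to 96 mm: pinch it from above, fingers closing across it, and carry it round the axis.
- collar (a joint): Collar angle, rad; grows clockwise seen from above; limits -0.06 to 1.86. It clicks into rests at 0, 0.6, 1.2 and 1.8. The marked stop is 1.2, the third; the fourth is past it. Tab direction in the barrel's frame: pi + 0.9 - value. Starts near or between the first two rests. Turning takes up to about 0.3 N m; let go, it springs to the nearest rest.
- glue: Bystander, loose, to be left alone: white bottle, 48 mm across, 130 mm high; origin at the middle of its underside, z up.
- jar: Bystander, loose, to be left alone: amber glass jar, 52 mm across, 85 mm high; origin at the middle of its underside, z up.
- tape: Bystander, loose, to be left alone: roll of paper tape lying flat, 90 mm across, 24 mm high; origin at the middle of its underside, z up.
- can: Bystander, loose, to be left alone: plain steel can, 60 mm across, 100 mm high; origin at the middle of its underside, z up.
- rasp: Bystander, loose, to be left alone: rasp with wooden handle, 200 mm long along x, 19 mm high, lying before the rack; the hung bin clears it; origin beneath the front end of its handle, z up.
- mallet: Bystander, loose, to be left alone: wooden mallet, 225 mm long along x, head 90 mm wide and 55 mm high; origin on the bench beneath the handle, 70 mm from the head's middle, z up.
- blank: Bystander, loose, to be left alone: bamboo blank on a flat foot, 180 mm long along x, 40 mm high; origin at the middle of its underside, z up.
There are look-alikes about, which are no part of the job. What is shaped like the bin but orange or purple is not meant.

How it is judged (in metres and radians):
On the way, in this order (a step that is already met when the one before it is completed fails the run):
1. the bin hangs on the cleat, level, fully down and let go, while the collar is still short of its mark (x of bin in the frame of rack between -0.08 and -0.058 m and y of bin in the frame of rack between -0.025 and 0.025 m and z of bin in the frame of rack between 0.045 and 0.06 m and angle between bin's own z axis and vertical below 0.12 rad and angle between the x axis of bin and the x axis of rack, either way round below 0.12 rad and contact force between bin and the fingers below 0.1 N and linear speed of bin below 0.03 m/s and value of joint collar below 0.95 rad), for 0.3 s.
2. the collar rests at the marked stop (value of joint collar between 1.09 and 1.31 rad and velocity of joint collar between -0.1 and 0.1 rad/s), for 0.2 s.
At the end, for the whole second after the job is handed in: Bin hung: origin within 25 mm of the rack's middle, 58-80 mm before the rails, 45-60 mm above the bench, tilt and yaw error under 0.12 rad, released, under 0.03 m/s. Collar between 1.09 and 1.31 rad (mark 1.2), under 0.1 rad/s (all of step 2 and x of bin in the frame of rack between -0.08 and -0.058 m and y of bin in the frame of rack between -0.025 and 0.025 m and z of bin in the frame of rack between 0.045 and 0.06 m and angle between bin's own z axis and vertical below 0.12 rad and angle between the x axis of bin and the x axis of rack, either way round below 0.12 rad and contact force between bin and the fingers below 0.1 N and linear speed of bin below 0.03 m/s); the robot touches nothing.
It fails at once if a bystander (bottle, jar, tape roll, can, rasp, mallet or bamboo blank) is moved more than 25 mm (distance of any of glue, jar, tape, can, rasp, mallet, blank from where it was at the start of the episode above 0.025 m).
It also fails if it takes over 50 s, if anything falls off the work surface, if the arm or the gripper's body presses on something with over 40 N, if the wrist force passes 120 N, or if a joint passes its speed limit or range.

ROBOT

A 6-joint arm with a two-finger parallel gripper is mounted at the origin on the work surface. World frame = base frame: x ahead of the robot, y to its left, z up, the work surface at z = 0. Lengths are in m, angles in degrees, forces in N, time in s.
With the tool pointing down it reaches from about 0.4 to 0.825 m from the base axis. Payload 7 kg.
Tool frame: the origin (TCP) lies midway between the tips of the shut fingers; the grasp point (between the pads) lies 19 mm behind it (r.hold_point_z is the distance from the TCP to the grasp point, in m); x points along the fingers, y is the direction in which the jaws open and shut, and the axes are right-handed (so a half turn about x gives the same grasp; the last joint's range is limited). The gripper opens to 88 mm and grips with 3 to 60 N. Pads are 19 mm wide; open, the fingers measure 130 mm over their backs; the gripper's body (78 mm by 193 mm) begins 47 mm behind the grasp point.
Start: joints at [-48.524, 20.546, 0.682, 0, -70.136, -16.507], TCP at [0.285, -0.612, 0.227] pointing down, gripper open.
Joint ranges: [-176.03, 176.03], [-82.01, 121.73], [-58.28, 71.71], [-173.87, 95.51], [-174.79, -0.11], [-173.66, 173.66]. Speed limits (degrees/s): [136.94, 136.94, 172.46, 180, 180, 180].

INTERFACE

Orientations are given as [roll, pitch, yaw] about the fixed x, y, z axes, in that order (R = Rz(yaw) Ry(pitch) Rx(roll)).
In Python, from plant import r, viewer, order gives the robot as it stands. The module is installed in compiled form; this text tells all that it offers.
- The arm moves only by the shell command python3 -m creep 'ROWS' [FORCE]. ROWS is JSON, a list of rows, each an object of numbers: "ax", "ay", "az": the turn, a rotation vector about the tool's x, y, z in degrees; "tx", "ty", "tz": the shift along the tool's x, y, z in m; "fingers": the finger opening in m, from 0 to 0.0876. A call has 1 to 5 rows; each row is the pose to reach, as a shift and turn from the pose commanded when the call began, along the tool's axes at that moment; what a row does not reach only later rows make up. A row lasts 1/10 s, in which the tool goes at most 50 mm and 8.59 degrees, less where a joint would pass 70% of its speed; a pose out of reach is approached as far as the arm can. A call with a gripper value outside its range is refused whole. The fingers move at their own pace and stop on an object; FORCE is the grip in N (left out, the last holds). Time passes only in rows, so rows that repeat a pose let the fingers close. It gives the time, the measured TCP pose, the force and the opening at its end, in the units of the state.
- r.get_state(): the state, without advancing time (a new reading comes with each control period).
- viewer.capture(name): name is "scene" or "top" or "wrist"; returns a dict with "pixels" (480x640x3 uint8, blue, green, red), "depth" (480x640 float32, m along the optical axis (not along the pixel's ray), 0 where there is no reading), "fx", "fy", "cx", "cy" (pixels), "rvec" (rotation vector, rad) and "tvec" (3), from world to camera coordinates, as OpenCV has them; the wrist camera has in their place "T_tool_cam" (4x4, takes a point from camera to tool coordinates, whose origin is the TCP and whose axes are the tool frame's). Camera axes: x right, y down, z forward; pixel columns grow to the right and rows downward; lengths in m; the calibration is good to about 2 mm. The wrist camera is an equidistant fisheye: a pixel r from the principal point sees the ray r / f radians off the axis. A picture is of the moment at which its call begins: read the wrist's pose just before it.
- order.close_job(): hands the job in, once; it reports no verdict.
The state is a dict: "time_s": time; "joints": joint angles; "qd": joint speeds; "joint_torque": joint torques, N m; "tcp_pos": TCP position; "eef_rot": TCP orientation; "contact_force": force on the tool from outside, world axes, zero at the start; "moment": the same for the moment, N m; "gripper_width": finger opening in m.
Only numpy, scipy, OpenCV 4.12 (cv2) and the standard library are available. Lean on these libraries where they do the work, as an engineer would, in place of code of your own. Each camera call takes 0.05 s, during which the arm holds its last target.

## Working session

There is one attempt and no reset: what is moved stays moved. The work goes in short steps, Python scripts to look and compute and a shell command to move; the robot and the scene stay as the last step left them, time stands still between calls to the robot, and variables do not carry over. Pictures are saved under pics/ and viewed, and the job is handed in when it is done.

```bash
mkdir -p pics; python3 - <<'E'
from plant import r, viewer, order
import cv2, numpy as np, pickle
s=r.get_state()
for k,v in s.items(): print(k,np.round(v,4))
print(r.hold_point_z)
d={}
for n in("scene","top","wrist"):
    c=viewer.capture(n); d[n]=c; cv2.imwrite(f"pics/a_{n}.png",c["pixels"])
    print(n,{k:np.round(v,4).tolist() for k,v in c.items() if k not in("pixels","depth")})
d['state']=s
pickle.dump(d,open("a.pkl","wb"))
E
```

```text
time_s 0.0
joints [-4.85247e+01  2.05891e+01  6.32700e-01 -1.93000e-02 -7.01365e+01
 -1.65071e+01]
qd [-0.0456 -0.0091 -0.0263 -0.0035 -0.0363 -0.0041]
joint_torque [-1.90000e-03 -5.82722e+01  2.93046e+01  6.99690e+00  6.70000e-03
 -2.00000e-04]
tcp_pos [ 0.2847 -0.6115  0.2256]
eef_rot [ 95.4544  89.9054 120.416 ]
contact_force [0.1916 0.3047 0.0428]
moment [-0.0394 -0.0013  0.0313]
gripper_width 0.0874
0.0188
scene {'fx': 465.7794, 'fy': 465.7794, 'cx': 323.1213, 'cy': 247.2756, 'rvec': [0.8153, 2.6053, -1.0123], 'tvec': [0.3714, -0.1696, 1.6979]}
top {'fx': 488.1255, 'fy': 488.1255, 'cx': 327.7348, 'cy': 235.4551, 'rvec': [2.1613, -2.1925, 0.1166], 'tvec': [0.0441, 0.4718, 1.4594]}
wrist {'fx': 371.6483, 'fy': 371.6483, 'cx': 309.1616, 'cy': 241.3048, 'T_tool_cam': [[0.0006, -0.2772, 0.9608, -0.1569], [1.0, 0.0008, -0.0004, -0.0009], [-0.0007, 0.9608, 0.2772, -0.075], [0.0, 0.0, 0.0, 1.0]]}
```

View pics/a_scene.png

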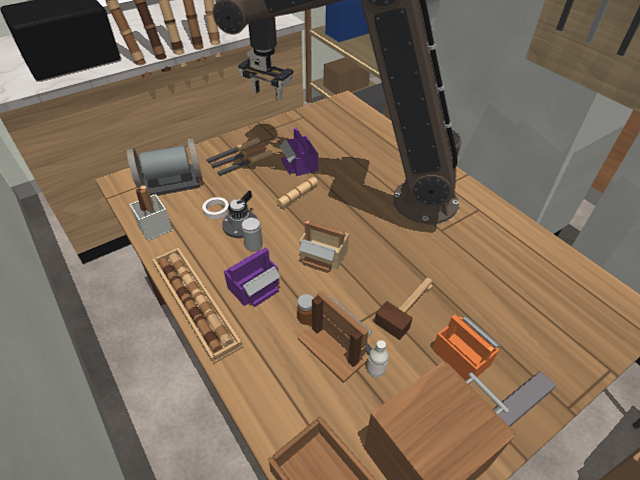

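View pics/a_top.png

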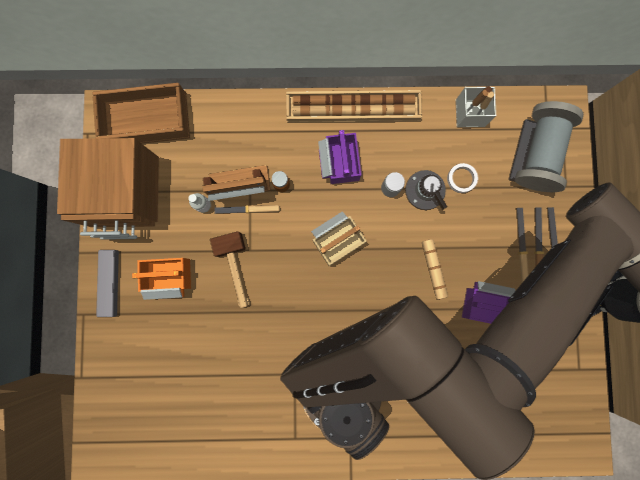

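View pics/a_wrist.png

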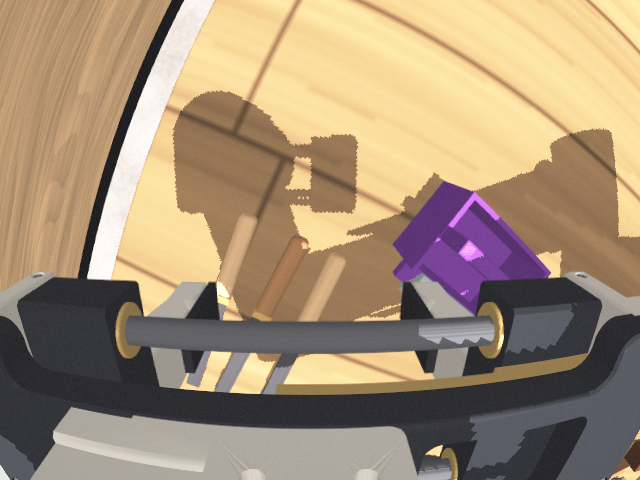

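The scene view shows the plywood bin at (323,245), the rack at (338,335) and the barrel at (238,212). In the top view they are at (341,240), (238,183) and (428,188). The other bins are purple or orange. Next I'll zoom in and measure.

```bash
cat > h.py <<'E'
import numpy as np, cv2, pickle
from scipy.spatial.transform import Rotation as R
def cloud(c):
    """world points HxWx3 of fixed cam"""
    v,u=np.mgrid[0:480,0:640]; z=c["depth"].astype(float)
    P=np.stack([(u-c["cx"])/c["fx"]*z,(v-c["cy"])/c["fy"]*z,z],-1)
    Rm=cv2.Rodrigues(np.array(c["rvec"]))[0]; t=np.array(c["tvec"]).ravel()
    W=(P-t)@Rm; W[z==0]=np.nan; return W
def toolT(s):
    T=np.eye(4);T[:3,:3]=R.from_euler('xyz',s["eef_rot"],degrees=True).as_matrix();T[:3,3]=s["tcp_pos"];return T
def wcloud(c,s):
    v,u=np.mgrid[0:480,0:640]; z=c["depth"].astype(float)
    dx=(u-c["cx"])/c["fx"];dy=(v-c["cy"])/c["fy"];th=np.hypot(dx,dy)+1e-9
    k=np.tan(th)/th
    P=np.stack([dx*k*z,dy*k*z,z],-1)
    T=toolT(s)@np.array(c["T_tool_cam"])
    W=P@T[:3,:3].T+T[:3,3]; W[z==0]=np.nan; return W
def wproj(c,s,X):
    T=np.linalg.inv(toolT(s)@np.array(c["T_tool_cam"])); p=np.atleast_2d(X)@T[:3,:3].T+T[:3,3]
    th=np.arctan2(np.hypot(p[:,0],p[:,1]),p[:,2]); ph=np.arctan2(p[:,1],p[:,0])
    return np.c_[c["cx"]+c["fx"]*th*np.cos(ph),c["cy"]+c["fy"]*th*np.sin(ph)]
def proj(c,X):
    return cv2.projectPoints(np.atleast_2d(X).astype(float),np.array(c["rvec"]),np.array(c["tvec"]),np.array([[c["fx"],0,c["cx"]],[0,c["fy"],c["cy"]],[0,0,1]]),None)[0][:,0]
E
python3 - <<'E'
from h import *
d=pickle.load(open("a.pkl","rb"))
W=cloud(d["top"]); S=cloud(d["scene"])
for n,(u,v) in dict(bench=(330,300),bar=(340,240),can=(394,183),tape=(463,164),barrel=(428,186),jar=(280,180),glue=(198,202),railtop=(230,180)).items(): print(n,W[v,u].round(4))
print("scene bench",S[300,120+0].round(4),S[200,400].round(4), S[270,380].round(4))
im=d["top"]["pixels"]
def crop(n,im,x0,x1,y0,y1,f): cv2.imwrite(f"pics/{n}.png",cv2.resize(im[y0:y1,x0:x1],None,fx=f,fy=f,interpolation=cv2.INTER_CUBIC))
crop("b_top",im,180,480,120,320,2.6)
crop("b_scene",d["scene"]["pixels"],190,410,180,390,2.8)
E
```

```text
bench [ 0.277   0.0331 -0.0034]
bar [0.4493 0.004  0.1228]
can [ 0.6152 -0.1566  0.102 ]
tape [ 0.6891 -0.3847  0.019 ]
barrel [ 0.6048 -0.2551  0.1031]
jar [0.6315 0.1757 0.0869]
glue [0.5677 0.4123 0.0967]
railtop [0.6491 0.336  0.0135]
scene bench [ 1.0655 -0.8639 -0.7557] [ 0.0868 -0.042   0.0161] [3.468e-01 1.609e-01 3.000e-04]
```

View pics/b_top.png

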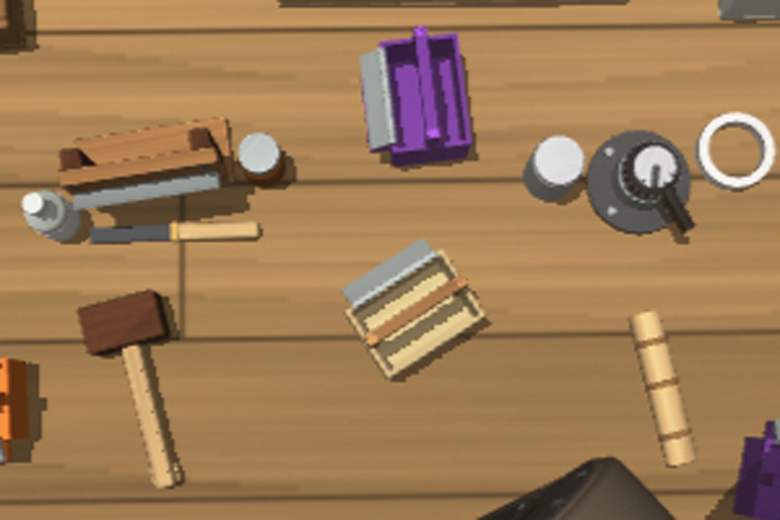

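View pics/b_scene.png

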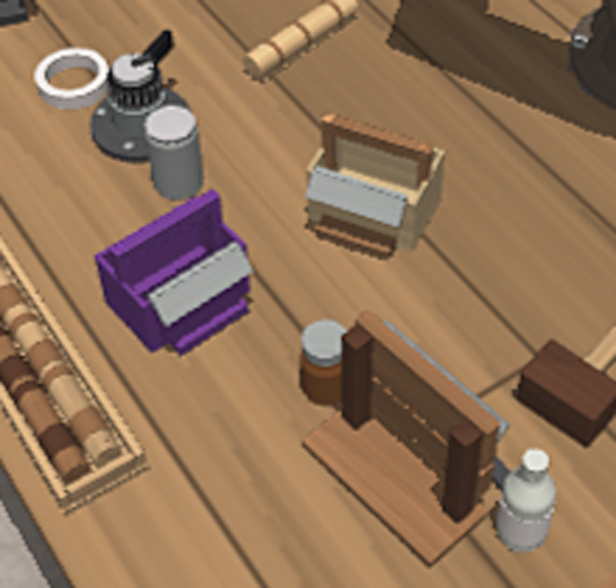

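```bash
python3 - <<'E'
from h import *
d=pickle.load(open("a.pkl","rb"))
for n in("top","scene"):
    W=cloud(d[n]); X=W.reshape(-1,3)
    def sel(x0,x1,y0,y1,z0,z1):
        return X[(X[:,0]>x0)&(X[:,0]<x1)&(X[:,1]>y0)&(X[:,1]<y1)&(X[:,2]>z0)&(X[:,2]<z1)]
    def rep(name,P):
        if len(P)<5: print(n,name,len(P)); return
        (c,sz,a)=cv2.minAreaRect(P[:,:2].astype(np.float32)); m=P.mean(0)
        ev,V=np.linalg.eigh(np.cov(P[:,:2].T)); 
        v=V[:,1]; print(n,name,len(P),"mean",m.round(4),"rectc",np.round(c,4),np.round(sz,4),"longaxis deg",np.degrees(np.arctan2(v[1],v[0])).round(1),"z",P[:,2].min().round(4),P[:,2].max().round(4))
    rep("bench",sel(.3,.4,0,.2,-.02,.02))
    rep("bar",sel(.38,.53,-.09,.1,.112,.135))
    rep("strip",sel(.42,.60,-.09,.15,.06,.1))
    rep("rail",sel(.55,.75,.2,.40,.148,.165))
    rep("cleat",sel(.5,.75,.2,.42,.11,.135))
    rep("barreltop",sel(.54,.68,-.32,-.19,.097,.115))
    rep("tab",sel(.5,.68,-.37,-.22,.088,.0975))
    rep("can",sel(.57,.68,-.2,-.11,.09,.11))
E
```

```text
top bench 2111 mean [0.3493 0.101  0.0006] rectc [0.35   0.1002] [0.1996 0.0999] longaxis deg 89.4 z -0.0104 0.0157
top bar 233 mean [0.4523 0.0057 0.1253] rectc [0.4528 0.0058] [0.0143 0.1267] longaxis deg 122.1 z 0.1126 0.1319
top strip 509 mean [0.4888 0.0199 0.0788] rectc [0.4632 0.0117] [0.114  0.1301] longaxis deg 93.3 z 0.0601 0.095
top rail 534 mean [0.6123 0.3032 0.1551] rectc [0.6183 0.3046] [0.0414 0.1693] longaxis deg 98.2 z 0.148 0.163
top cleat 490 mean [0.5906 0.3074 0.1221] rectc [0.6048 0.3201] [0.0598 0.2054] longaxis deg 98.2 z 0.11 0.1349
top barreltop 225 mean [ 0.604  -0.2691  0.1012] rectc [ 0.5917 -0.2839] [0.1002 0.0481] longaxis deg -150.3 z 0.097 0.1135
top tab 198 mean [ 0.5975 -0.2701  0.0931] rectc [ 0.5951 -0.2809] [0.1047 0.061 ] longaxis deg -147.8 z 0.088 0.0974
top can 297 mean [ 0.6198 -0.1573  0.1001] rectc [ 0.6209 -0.1573] [0.0561 0.0526] longaxis deg 170.1 z 0.0905 0.1075
scene bench 1357 mean [ 0.3489  0.1084 -0.0013] rectc [0.35 0.1 ] [0.0999 0.1999] longaxis deg 86.2 z -0.009 0.0179
scene bar 230 mean [0.4559 0.0076 0.1212] rectc [0.4539 0.0053] [0.0229 0.128 ] longaxis deg 122.2 z 0.1121 0.1287
scene strip 563 mean [0.4917 0.031  0.0769] rectc [0.4726 0.0173] [0.0968 0.1309] longaxis deg 121.0 z 0.0602 0.0994
scene rail 580 mean [0.6149 0.308  0.1532] rectc [0.6202 0.3045] [0.0423 0.1692] longaxis deg 98.1 z 0.1481 0.1583
scene cleat 467 mean [0.611  0.3195 0.1232] rectc [0.607  0.3228] [0.0638 0.2015] longaxis deg 101.6 z 0.11 0.135
scene barreltop 98 mean [ 0.6121 -0.2648  0.1008] rectc [ 0.6003 -0.2793] [0.0895 0.045 ] longaxis deg -155.3 z 0.097 0.1119
scene tab 129 mean [ 0.6015 -0.2673  0.0933] rectc [ 0.591  -0.2691] [0.1101 0.0557] longaxis deg -148.6 z 0.088 0.0975
scene can 200 mean [ 0.6236 -0.1556  0.098 ] rectc [ 0.6233 -0.1574] [0.0562 0.0546] longaxis deg 71.2 z 0.0904 0.1045
```

```bash
cat >> h.py <<'E'
def delta(s,pos,jawdeg,tool_x=(0,0,-1)):
    """tool-frame shift and rotvec to bring TCP to pos, pointing down, jaws (tool y) at world angle jawdeg (nearest of the two half-turns)"""
    T=toolT(s)
    out=[]
    for a in (jawdeg,jawdeg+180):
        y=np.array([np.cos(np.radians(a)),np.sin(np.radians(a)),0]);x=np.array([0,0,-1.]);z=np.cross(x,y)
        Rt=np.c_[x,y,z]; rv=R.from_matrix(T[:3,:3].T@Rt).as_rotvec(degrees=True)
        out.append((np.linalg.norm(rv),rv,a))
    out.sort(key=lambda o:o[0])
    sh=T[:3,:3].T@(np.array(pos)-T[:3,3])
    print("shift",sh.round(4),"rotvec",out[0][1].round(2),"| other",out[1][1].round(2))
    print("tool y world deg",np.degrees(np.arctan2(T[1,1],T[0,1])).round(2),"tool x",T[:3,0].round(3),"tool z",T[:3,2].round(3),"j6",s["joints"][5])
E
python3 - <<'E'
from h import *
d=pickle.load(open("a.pkl","rb")); s=d["state"]
delta(s,[.4535,.0056,.25],32.1)
X=np.r_[cloud(d["top"]).reshape(-1,3)]
a=np.radians(8.15); c,sn=np.cos(a),np.sin(a)
for n in("top","scene"):
    X=cloud(d[n]).reshape(-1,3)
    L=np.c_[(X[:,0]-.5986)*c+(X[:,1]-.3016)*sn, -(X[:,0]-.5986)*sn+(X[:,1]-.3016)*c, X[:,2]]
    m=(abs(L[:,0])<.06)&(abs(L[:,1])<.09)&(L[:,2]>.15)&(L[:,2]<.163); P=L[m]
    print(n,"rail top x pct",np.percentile(P[:,0],[0,2,5,50,95,100]).round(4),"y",np.percentile(P[:,1],[0,1,99,100]).round(4),'z',np.median(P[:,2]))
    for y0 in(-.05,0,.05):
        q=P[abs(P[:,1]-y0)<.02]; print("  y",y0,"x min/max",np.percentile(q[:,0],[1,10,90]).round(4))
    m=(L[:,0]<-.004)&(L[:,0]>-.04)&(abs(L[:,1])<.09)&(L[:,2]>.1)&(L[:,2]<.14); P=L[m]
    if len(P)>5: print(n,"cleat n",len(P),"x",np.percentile(P[:,0],[0,2,10,50,100]).round(4),"y",np.percentile(P[:,1],[0,1,99,100]).round(4),"z",np.percentile(P[:,2],[0,50,95,100]).round(4))
    # tall things near (glue), jar
    for nm,b in dict(glue=(.5,.64,.36,.47,.03,.14),jar=(.58,.68,.14,.21,.075,.1),mallet=(.4,.56,.25,.42,.04,.07),rasp=(.5,.6,.2,.4,.012,.03)).items():
        q=X[(X[:,0]>b[0])&(X[:,0]<b[1])&(X[:,1]>b[2])&(X[:,1]<b[3])&(X[:,2]>b[4])&(X[:,2]<b[5])]
        if len(q): print("  ",nm,len(q),q.min(0).round(3),q.max(0).round(3),np.median(q,0).round(3))
E
```

```text
shift [-0.0236  0.4882  0.4135] rotvec [ 8.286e+01 -8.000e-02 -7.000e-02] | other [-9.714e+01  7.000e-02 -8.000e-02]
tool y world deg 114.96 tool x [-0.001  0.001 -1.   ] tool z [ 0.907  0.422 -0.   ] j6 -16.507103383125582
top rail top x pct [-0.0008  0.0006  0.0016  0.0121  0.036   0.0406] y [-0.0844 -0.0827  0.0825  0.0848] z 0.15510577781006524
  y -0.05 x min/max [0.0001 0.0022 0.0305]
  y 0 x min/max [0.0007 0.002  0.0167]
  y 0.05 x min/max [0.0009 0.0028 0.0317]
top cleat n 278 x [-0.0209 -0.02   -0.0191 -0.0133 -0.0042] y [-0.08   -0.0796  0.0779  0.0786] z [0.1138 0.1228 0.1296 0.1332]
   glue 367 [0.55  0.36  0.031] [0.629 0.443 0.137] [0.572 0.409 0.094]
   jar 197 [0.614 0.158 0.075] [0.659 0.203 0.094] [0.636 0.179 0.086]
   mallet 603 [0.401 0.291 0.04 ] [0.559 0.417 0.068] [0.45  0.339 0.055]
   rasp 301 [0.548 0.2   0.012] [0.583 0.4   0.03 ] [0.558 0.271 0.017]
scene rail top x pct [0.0016 0.003  0.004  0.015  0.0373 0.0432] y [-0.0848 -0.0833  0.0832  0.0844] z 0.153489687834193
  y -0.05 x min/max [0.0022 0.0051 0.0337]
  y 0 x min/max [0.0021 0.0046 0.019 ]
  y 0.05 x min/max [0.0028 0.0052 0.032 ]
scene cleat n 104 x [-0.0205 -0.0203 -0.0182 -0.015  -0.0046] y [-0.0769 -0.0758  0.0794  0.0803] z [0.1074 0.1236 0.1276 0.1286]
   glue 878 [0.555 0.361 0.03 ] [0.633 0.447 0.14 ] [0.595 0.412 0.086]
   jar 182 [0.616 0.156 0.076] [0.661 0.203 0.09 ] [0.641 0.179 0.084]
   mallet 602 [0.415 0.292 0.04 ] [0.489 0.388 0.061] [0.456 0.343 0.053]
   rasp 24 [0.551 0.351 0.012] [0.599 0.392 0.016] [0.567 0.371 0.013]
```

```bash
python3 -m creep '[{"tx":-0.005,"ty":0.036,"tz":0.03,"ax":-7.5},{"tx":-0.01,"ty":0.072,"tz":0.06,"ax":-15},{"tx":-0.015,"ty":0.108,"tz":0.09,"ax":-22.5},{"tx":-0.02,"ty":0.144,"tz":0.12,"ax":-30},{"tx":-0.025,"ty":0.18,"tz":0.15,"ax":-37.5}]'
python3 - <<'E'
from h import *
from plant import r
delta(r.get_state(),[.4535,.0056,.25],32.1)
E
```

```text
shift [-0.0236  0.4884  0.4134] rotvec [ 8.286e+01 -6.000e-02 -5.000e-02] | other [-9.714e+01  6.000e-02 -6.000e-02]
tool y world deg 114.96 tool x [-0.001  0.001 -1.   ] tool z [ 0.907  0.422 -0.   ] j6 -16.507290878603328invalid input
```

```bash
python3 -m creep '[{"ax":-7.5,"ay":0,"az":0,"tx":-0.005,"ty":0.036,"tz":0.03,"fingers":0.087},{"ax":-15,"ay":0,"az":0,"tx":-0.01,"ty":0.072,"tz":0.06,"fingers":0.087},{"ax":-22.5,"ay":0,"az":0,"tx":-0.015,"ty":0.108,"tz":0.09,"fingers":0.087},{"ax":-30,"ay":0,"az":0,"tx":-0.02,"ty":0.144,"tz":0.12,"fingers":0.087},{"ax":-37.5,"ay":0,"az":0,"tx":-0.025,"ty":0.18,"tz":0.15,"fingers":0.087}]'
python3 - <<'E'
from h import *
from plant import r
delta(r.get_state(),[.4535,.0056,.25],32.1)
E
```

```text
time_s: 0.65
tcp_pos: [0.3449, -0.3836, 0.2515]
eef_rot: [71.9, 90.0, 134.6]
contact_force: [1.4, 0.6, 0.9]
gripper_width: 0.0866
shift [0.0015 0.0816 0.3958] rotvec [-5.934e+01  1.000e-02 -1.000e-02] | other [ 1.2066e+02 -1.0000e-02 -2.0000e-02]
tool y world deg 152.76 tool x [-0.  0. -1.] tool z [0.458 0.889 0.   ] j6 -1.0169602673767721
```

```bash
python3 -m creep '[{"ax":-6.6,"ay":0,"az":0,"tx":0,"ty":0.009,"tz":0.045,"fingers":0.087},{"ax":-13.2,"ay":0,"az":0,"tx":0,"ty":0.018,"tz":0.09,"fingers":0.087},{"ax":-19.8,"ay":0,"az":0,"tx":0,"ty":0.027,"tz":0.135,"fingers":0.087},{"ax":-26.4,"ay":0,"az":0,"tx":0,"ty":0.036,"tz":0.18,"fingers":0.087},{"ax":-33,"ay":0,"az":0,"tx":0,"ty":0.045,"tz":0.22,"fingers":0.087}]'
python3 - <<'E'
from h import *
from plant import r
delta(r.get_state(),[.4535,.0056,.25],32.1)
E
```

```text
time_s: 1.15
tcp_pos: [0.4068, -0.1675, 0.2517]
eef_rot: [-81.0, 90.0, 14.8]
contact_force: [1.6, -0.4, 0.5]
gripper_width: 0.087
shift [ 0.0018 -0.0639  0.1676] rotvec [-26.34  -0.     0.04] | other [1.5366e+02 5.0000e-02 0.0000e+00]
tool y world deg -174.24 tool x [ 0.001  0.    -1.   ] tool z [-0.1    0.995  0.   ] j6 2.3104502790786876
```

```bash
python3 - <<'E'
from h import *
from plant import r,viewer
s=r.get_state(); c=viewer.capture("wrist"); pickle.dump((s,c),open("w1.pkl","wb")); cv2.imwrite("pics/w1.png",c["pixels"])
E
python3 -m creep '[{"ax":-5.3,"ay":0,"az":0,"tx":0,"ty":-0.013,"tz":0.034,"fingers":0.087},{"ax":-10.6,"ay":0,"az":0,"tx":0,"ty":-0.026,"tz":0.068,"fingers":0.087},{"ax":-15.9,"ay":0,"az":0,"tx":0,"ty":-0.039,"tz":0.102,"fingers":0.087},{"ax":-21.2,"ay":0,"az":0,"tx":0.001,"ty":-0.052,"tz":0.136,"fingers":0.087},{"ax":-26.3,"ay":0,"az":0,"tx":0.002,"ty":-0.064,"tz":0.168,"fingers":0.087}]'
python3 - <<'E'
from h import *
from plant import r,viewer
s=r.get_state(); c=viewer.capture("wrist"); pickle.dump((s,c),open("w2.pkl","wb")); cv2.imwrite("pics/w2.png",c["pixels"])
delta(r.get_state(),[.4535,.0056,.25],32.1)
for n in("w1","w2"):
    s,c=pickle.load(open(n+".pkl","rb"))
    X=wcloud(c,s).reshape(-1,3)
    def rep(name,b):
        P=X[(X[:,0]>b[0])&(X[:,0]<b[1])&(X[:,1]>b[2])&(X[:,1]<b[3])&(X[:,2]>b[4])&(X[:,2]<b[5])]
        if len(P)<20: print(n,name,len(P));return
        (cc,sz,a)=cv2.minAreaRect(P[:,:2].astype(np.float32)); ev,V=np.linalg.eigh(np.cov(P[:,:2].T)); v=V[:,1]
        print(n,name,len(P),"mean",P.mean(0).round(4),"rectc",np.round(cc,4),np.round(sz,4),"ang",np.degrees(np.arctan2(v[1],v[0])).round(1),"z",np.percentile(P[:,2],[1,50,99]).round(4))
    rep("bar",(.38,.53,-.09,.1,.117,.135)); rep("bench",(.3,.4,0,.1,-.02,.02)); rep("barreltop",(.54,.68,-.32,-.19,.097,.103)); rep("rail",(.55,.75,.2,.42,.148,.165))
E
```

```text
time_s: 1.7
tcp_pos: [0.4544, 0.0054, 0.2496]
eef_rot: [-81.8, 90.0, 40.2]
contact_force: [1.8, -0.4, -0.7]
gripper_width: 0.0868
shift [-0.0006  0.0036 -0.001 ] rotvec [0.25 0.02 0.07] | other [-1.7975e+02 -1.1000e-01  3.0000e-02]
tool y world deg -147.65 tool x [ 0.001  0.001 -1.   ] tool z [-0.535  0.845  0.   ] j6 6.463142998815681
w1 bar 758 mean [ 0.469  -0.0243  0.1227] rectc [ 0.4691 -0.022 ] [0.0151 0.064 ] ang 125.0 z [0.1172 0.1231 0.1249]
w1 bench 1825 mean [ 0.3417  0.0449 -0.0011] rectc [0.347  0.0447] [0.0601 0.0939] ang -178.5 z [-0.0032 -0.0015  0.0143]
w1 barreltop 1400 mean [ 0.6133 -0.2685  0.0987] rectc [ 0.6134 -0.2683] [0.0476 0.0464] ang 89.6 z [0.0972 0.0987 0.1011]
w1 rail 0
w2 bar 2688 mean [ 0.4562 -0.0006  0.1236] rectc [0.4544 0.0022] [0.0138 0.1276] ang 122.2 z [0.1213 0.1236 0.1252]
w2 bench 4563 mean [ 0.3434  0.0468 -0.001 ] rectc [0.35 0.05] [0.0999 0.0999] ang 86.3 z [-0.0032 -0.0013  0.0091]
w2 barreltop 0
w2 rail 0
```

View pics/w2.png

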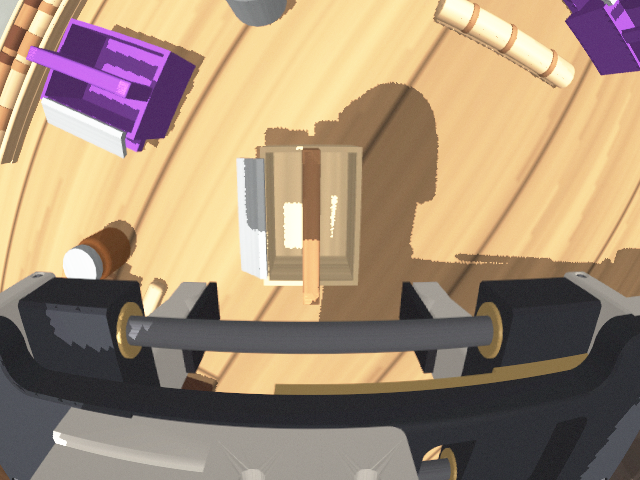

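View pics/w1.png

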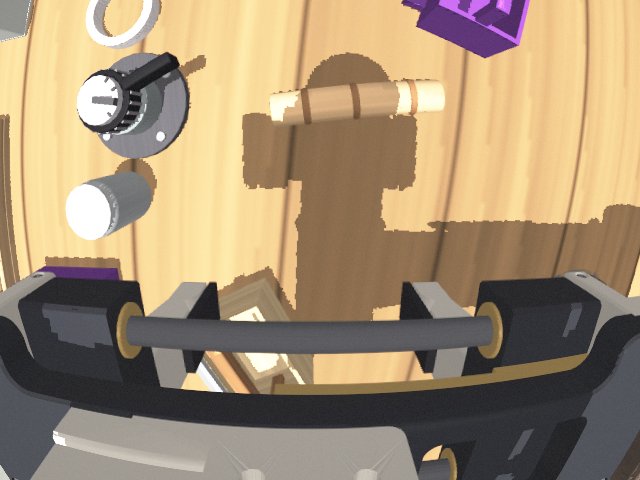

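In w2 the bin's bar runs from (303,300) to (312,150), with the strip to its left. The views agree on the bar: centre about (0.454, 0.004), top at 0.124. I'll descend and grip it.

```bash
python3 -m creep '[{"ax":0,"ay":0,"az":0,"tx":0.03,"ty":0.001,"tz":0,"fingers":0.06},{"ax":0,"ay":0,"az":0,"tx":0.065,"ty":0.001,"tz":0,"fingers":0.06},{"ax":0,"ay":0,"az":0,"tx":0.1,"ty":0.001,"tz":0,"fingers":0.06},{"ax":0,"ay":0,"az":0,"tx":0.12,"ty":0.001,"tz":0,"fingers":0.06},{"ax":0,"ay":0,"az":0,"tx":0.12,"ty":0.001,"tz":0,"fingers":0.06}]'
python3 - <<'E'
from h import *
from plant import r
delta(r.get_state(),[.4535,.0050,.098],32.1)
E
```

```text
time_s: 2.25
tcp_pos: [0.4514, 0.0025, 0.127]
eef_rot: [77.4, 89.7, -160.9]
contact_force: [0.1, 0.1, 0.7]
gripper_width: 0.0603
shift [ 0.0289 -0.0033  0.001 ] rotvec [-0.37  0.07 -0.32] | other [ 1.7963e+02 -5.1000e-01 -1.2000e-01]
tool y world deg -148.27 tool x [-0.005 -0.002 -1.   ] tool z [-0.526  0.851  0.001] j6 6.333680647738863
```

```bash
python3 -m creep '[{"ax":0,"ay":0,"az":0,"tx":0.015,"ty":-0.003,"tz":0.001,"fingers":0.05},{"ax":0,"ay":0,"az":0,"tx":0.029,"ty":-0.003,"tz":0.001,"fingers":0.05},{"ax":0,"ay":0,"az":0,"tx":0.029,"ty":-0.003,"tz":0.001,"fingers":0.03},{"ax":0,"ay":0,"az":0,"tx":0.029,"ty":-0.003,"tz":0.001,"fingers":0.005},{"ax":0,"ay":0,"az":0,"tx":0.029,"ty":-0.003,"tz":0.001,"fingers":0.005}]' 40
python3 -m creep '[{"ax":0,"ay":0,"az":0,"tx":0,"ty":0,"tz":0,"fingers":0.005},{"ax":0,"ay":0,"az":0,"tx":0,"ty":0,"tz":0,"fingers":0.005},{"ax":0,"ay":0,"az":0,"tx":0,"ty":0,"tz":0,"fingers":0.005},{"ax":0,"ay":0,"az":0,"tx":0,"ty":0,"tz":0,"fingers":0.005}]' 40
```

```text
time_s: 2.75
tcp_pos: [0.4564, 0.0059, 0.1018]
eef_rot: [-104.6, 89.9, 17.2]
contact_force: [-0.7, -0.2, -0.1]
gripper_width: 0.0313
time_s: 3.15
tcp_pos: [0.4554, 0.0057, 0.1007]
eef_rot: [73.1, 90.0, -165.1]
contact_force: [-2.2, -0.3, 2.5]
gripper_width: 0.014
```

```bash
python3 - <<'E'
from h import *
from plant import r
for i in range(1):
    s=r.get_state(); delta(s,[.4535,.0050,.098],32.1); print(s["tcp_pos"])
E
python3 -m creep '[{"ax":0,"ay":0,"az":0,"tx":-0.02,"ty":0,"tz":0,"fingers":0.005},{"ax":0,"ay":0,"az":0,"tx":-0.06,"ty":0,"tz":0,"fingers":0.005},{"ax":0,"ay":0,"az":0,"tx":-0.1,"ty":0,"tz":0,"fingers":0.005},{"ax":0,"ay":0,"az":0,"tx":-0.14,"ty":0,"tz":0,"fingers":0.005},{"ax":0,"ay":0,"az":0,"tx":-0.16,"ty":0,"tz":0,"fingers":0.005}]' 50
python3 - <<'E'
from h import *
from plant import r,viewer
a=np.radians(8.15); o=np.array([.5993,.3017]); seat=o+np.array([-.069*np.cos(a),-.069*np.sin(a)]); pre=o+np.array([-.119*np.cos(a),-.119*np.sin(a)])
print("seat",seat,"pre",pre)
s=r.get_state(); delta(s,[*pre,.26],8.15)
c=viewer.capture("scene"); cv2.imwrite("pics/c_scene.png",cv2.resize(c["pixels"][120:400,180:460],None,fx=2,fy=2))
E
```

```text
shift [0.0027 0.0019 0.0004] rotvec [-0.33  0.   -0.01] | other [ 1.7967e+02 -2.0000e-02 -1.0000e-02]
tool y world deg -148.23 tool x [-0. -0. -1.] tool z [-0.526  0.85   0.   ] j6 6.153860748220854
[0.45536251 0.00565762 0.10067767]
time_s: 3.65
tcp_pos: [0.4566, 0.0059, 0.264]
eef_rot: [-105.8, 89.8, 16.0]
contact_force: [0.5, 0.9, -2.8]
gripper_width: 0.0134
seat [0.53099688 0.29191821] pre [0.48150186 0.28482995]
shift [ 0.0044 -0.1681  0.224 ] rotvec [ 2.364e+01 -2.000e-02  2.500e-01] | other [-1.5636e+02 -3.5000e-01 -2.0000e-02]
tool y world deg -148.21 tool x [ 0.004  0.001 -1.   ] tool z [-0.527  0.85  -0.001] j6 6.153188786094686
```

View pics/c_scene.png

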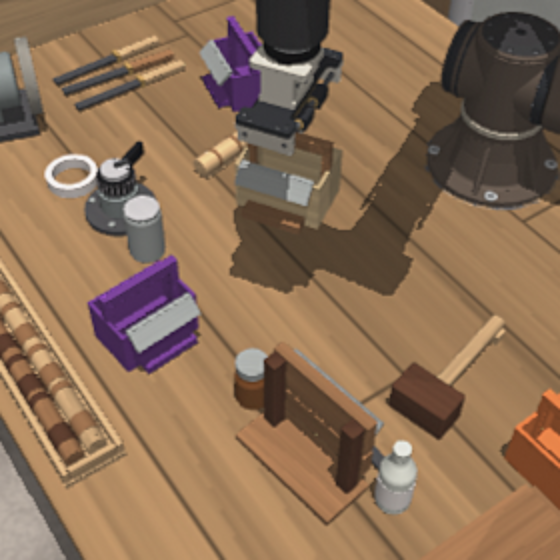

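```bash
python3 -m creep '[{"ax":3,"ay":0,"az":0,"tx":0,"ty":-0.018,"tz":0.024,"fingers":0.005},{"ax":8,"ay":0,"az":0,"tx":0,"ty":-0.045,"tz":0.06,"fingers":0.005},{"ax":13,"ay":0,"az":0,"tx":0,"ty":-0.074,"tz":0.099,"fingers":0.005},{"ax":18,"ay":0,"az":0,"tx":0,"ty":-0.104,"tz":0.138,"fingers":0.005},{"ax":22,"ay":0,"az":0,"tx":0.002,"ty":-0.13,"tz":0.174,"fingers":0.005}]' 50
python3 - <<'E'
from h import *
from plant import r,viewer
s=r.get_state(); delta(s,[.4815,.2848,.26],8.15)
E
```

```text
time_s: 4.2
tcp_pos: [0.4742, 0.2243, 0.258]
eef_rot: [66.1, 90.0, 165.7]
contact_force: [0.6, 0.0, -1.6]
gripper_width: 0.0137
shift [-0.002  -0.0173  0.0585] rotvec [ 1.43  0.01 -0.02] | other [-1.7857e+02  3.0000e-02  1.0000e-02]
tool y world deg -170.42 tool x [-0.  0. -1.] tool z [-0.166  0.986  0.   ] j6 -37.161417642431296
```

```bash
python3 -m creep '[{"ax":0.7,"ay":0,"az":0,"tx":0,"ty":-0.008,"tz":0.025,"fingers":0.005},{"ax":1.4,"ay":0,"az":0,"tx":0,"ty":-0.013,"tz":0.045,"fingers":0.005},{"ax":1.4,"ay":0,"az":0,"tx":0,"ty":-0.017,"tz":0.056,"fingers":0.005},{"ax":1.4,"ay":0,"az":0,"tx":0,"ty":-0.017,"tz":0.0585,"fingers":0.005},{"ax":1.4,"ay":0,"az":0,"tx":0,"ty":-0.017,"tz":0.0585,"fingers":0.005}]' 50
python3 - <<'E'
from h import *
from plant import r,viewer
s=r.get_state(); delta(s,[.4815,.2848,.26],8.15)
d={"state":s}
for n in("wrist","scene","top"):
    c=d[n]=viewer.capture(n)
cv2.imwrite("pics/d_wrist.png",d["wrist"]["pixels"]); cv2.imwrite("pics/d_scene.png",cv2.resize(d["scene"]["pixels"][200:420,250:470],None,fx=2.6,fy=2.6)); 
cv2.imwrite("pics/d_top.png",cv2.resize(d["top"]["pixels"][130:310,160:400],None,fx=3,fy=3))
pickle.dump(d,open("d.pkl","wb"))
E
```

```text
time_s: 4.7
tcp_pos: [0.481, 0.2822, 0.258]
eef_rot: [121.6, 89.9, -140.0]
contact_force: [0.6, 0.1, -1.9]
gripper_width: 0.0134
shift [-0.002  -0.0009  0.0025] rotvec [ 0.23 -0.03 -0.06] | other [-1.7977e+02  9.0000e-02 -5.0000e-02]
tool y world deg -171.62 tool x [-0.001 -0.001 -1.   ] tool z [-0.146  0.989 -0.001] j6 -42.117465629116474
```

View pics/d_wrist.png

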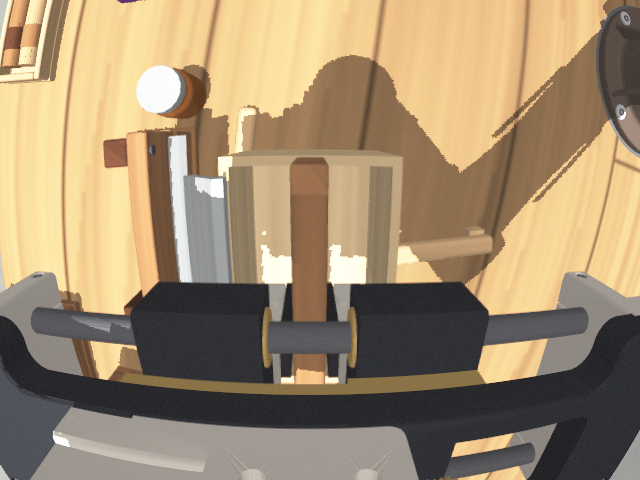

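View pics/d_scene.png

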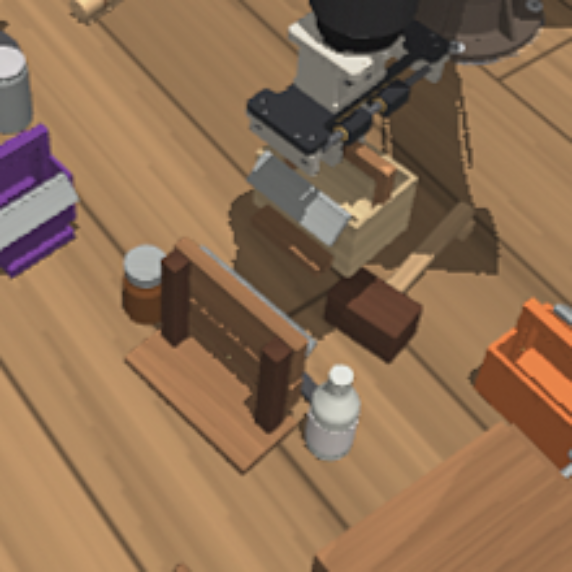

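View pics/d_top.png

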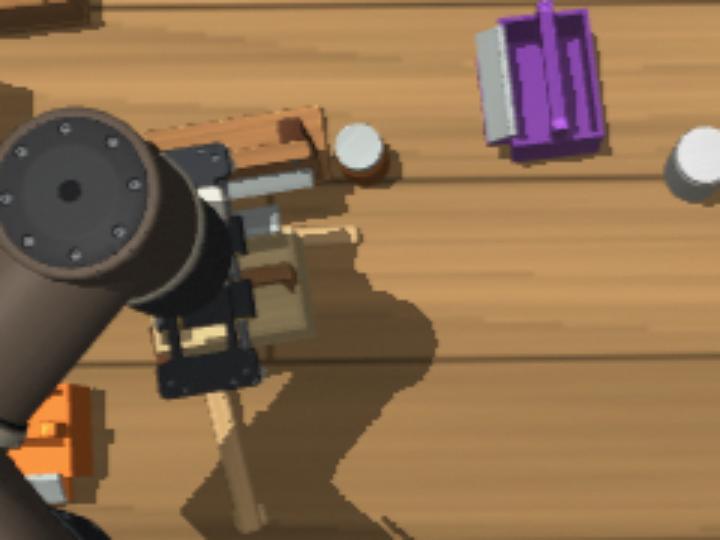

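In d_wrist the strip, at (205,235), is parallel to the cleat at (178,210) and the rail at (150,220). The bin is level. I'll measure both in the wrist cloud.

```bash
python3 - <<'E'
from h import *
d=pickle.load(open("d.pkl","rb"));s=d["state"]
a=np.radians(8.15);c,sn=np.cos(a),np.sin(a)
def L(X): return np.c_[(X[:,0]-.5993)*c+(X[:,1]-.3017)*sn, -(X[:,0]-.5993)*sn+(X[:,1]-.3017)*c, X[:,2]]
for n in("wrist","scene","top"):
    X=wcloud(d[n],s) if n=="wrist" else cloud(d[n])
    l=L(X.reshape(-1,3))
    def rep(nm,b):
        P=l[(l[:,0]>b[0])&(l[:,0]<b[1])&(l[:,1]>b[2])&(l[:,1]<b[3])&(l[:,2]>b[4])&(l[:,2]<b[5])]
        if len(P)<10: print(n,nm,len(P));return
        ev,V=np.linalg.eigh(np.cov(P[:,:2].T)); v=V[:,1]
        k=np.polyfit(P[:,1],P[:,0],1)
        print(n,nm,len(P),"x",np.percentile(P[:,0],[1,5,50,95,99]).round(4),"y",np.percentile(P[:,1],[0.5,99.5]).round(4),"z",np.percentile(P[:,2],[1,50,99]).round(4),"yawerr",-np.degrees(k[0]).round(2))
    rep("rail",(-.01,.03,-.1,.1,.145,.165)); rep("cleat",(-.03,-.003,-.1,.1,.115,.14))
    rep("bar",(-.15,-.1,-.07,.07,.272,.3)); rep("rimrear",(-.09,-.065,-.07,.07,.225,.247)); rep("strip",(-.075,-.04,-.08,.08,.215,.25)); rep("frontrim",(-.18,-.155,-.08,.08,.22,.25))
print(L(np.array([s["tcp_pos"]])))
E
```

```text
wrist rail 4042 x [0.0005 0.001  0.0088 0.023  0.0284] y [-0.0873  0.0398] z [0.1456 0.1533 0.155 ] yawerr 1.99
wrist cleat 1495 x [-0.0194 -0.0184 -0.013  -0.0061 -0.0051] y [-0.0821  0.0435] z [0.1151 0.1219 0.1261] yawerr -0.94
wrist bar 7985 x [-0.1339 -0.1294 -0.1194 -0.11   -0.1055] y [-0.0688  0.0254] z [0.2733 0.2813 0.2948] yawerr 0.41
wrist rimrear 3878 x [-0.0881 -0.0811 -0.0766 -0.0664 -0.0653] y [-0.0696 -0.0041] z [0.2259 0.2396 0.2451] yawerr -3.34
wrist strip 3270 x [-0.0748 -0.0743 -0.0642 -0.0525 -0.0513] y [-0.0597 -0.0005] z [0.2207 0.234  0.2448] yawerr -2.37
wrist frontrim 2059 x [-0.1648 -0.1644 -0.1606 -0.1594 -0.156 ] y [-0.0703 -0.0008] z [0.2204 0.2364 0.2383] yawerr 0.84
scene rail 526 x [0.0012 0.003  0.0139 0.0253 0.0285] y [-0.0832  0.0843] z [0.1457 0.1535 0.1581] yawerr -0.06
scene cleat 100 x [-0.021  -0.02   -0.0155 -0.0127 -0.0096] y [-0.0785  0.0797] z [0.119  0.1244 0.1285] yawerr -0.56
scene bar 153 x [-0.1309 -0.1255 -0.1155 -0.1062 -0.1014] y [0.0064 0.0613] z [0.2723 0.2809 0.2906] yawerr 5.05
scene rimrear 344 x [-0.0888 -0.0825 -0.0721 -0.0
[... 337 characters left out ...]
  0.0098  0.026   0.0287] y [-0.0844 -0.0139] z [0.1467 0.1555 0.1609] yawerr 5.16
top cleat 136 x [-0.0206 -0.0202 -0.0141 -0.0055 -0.0036] y [-0.0799 -0.0013] z [0.1157 0.1233 0.133 ] yawerr 0.66
top bar 97 x [-0.1276 -0.1272 -0.1206 -0.1142 -0.1134] y [-0.0667 -0.0154] z [0.2741 0.2836 0.2897] yawerr -3.49
top rimrear 90 x [-0.0887 -0.0832 -0.0773 -0.0659 -0.0655] y [-0.0672 -0.0272] z [0.2257 0.2398 0.2469] yawerr -9.93
top strip 96 x [-0.0749 -0.0738 -0.0628 -0.0527 -0.0523] y [-0.0573 -0.0171] z [0.2225 0.235  0.2477] yawerr -6.76
top frontrim 128 x [-0.1668 -0.1664 -0.1641 -0.1581 -0.1556] y [-0.068   0.0608] z [0.2212 0.238  0.2435] yawerr 0.18
[[-0.1198584  -0.00256629  0.25803804]]
```

```bash
python3 -m creep '[{"ax":0,"ay":0,"az":0,"tx":0.015,"ty":0,"tz":0.003,"fingers":0.005},{"ax":0.2,"ay":0,"az":0,"tx":0.04,"ty":0,"tz":0.003,"fingers":0.005},{"ax":0.2,"ay":0,"az":0,"tx":0.065,"ty":0,"tz":0.003,"fingers":0.005},{"ax":0.2,"ay":0,"az":0,"tx":0.08,"ty":0,"tz":0.003,"fingers":0.005},{"ax":0.2,"ay":0,"az":0,"tx":0.082,"ty":0,"tz":0.003,"fingers":0.005}]' 50
python3 - <<'E'
from h import *
from plant import r,viewer
s=r.get_state(); delta(s,[.5993-.071*np.cos(np.radians(8.15)),.3017-.071*np.sin(np.radians(8.15)),.1755],8.15)
E
```

```text
time_s: 5.35
tcp_pos: [0.48, 0.284, 0.1748]
eef_rot: [123.3, 89.8, -138.6]
contact_force: [0.1, 0.5, -2.3]
gripper_width: 0.0134
shift [-0.0008 -0.0496  0.0007] rotvec [-0.04 -0.1  -0.16] | other [ 1.7996e+02 -2.5000e-01  1.6000e-01]
tool y world deg -171.89 tool x [-0.002 -0.002 -1.   ] tool z [-0.141  0.99  -0.002] j6 -42.57749574427993
```

```bash
python3 -m creep '[{"ax":0,"ay":0,"az":0,"tx":-0.001,"ty":-0.008,"tz":0,"fingers":0.005},{"ax":0,"ay":0,"az":0,"tx":-0.001,"ty":-0.018,"tz":0,"fingers":0.005},{"ax":0,"ay":0,"az":0,"tx":-0.001,"ty":-0.03,"tz":0,"fingers":0.005},{"ax":0,"ay":0,"az":0,"tx":-0.001,"ty":-0.036,"tz":0,"fingers":0.005},{"ax":0,"ay":0,"az":0,"tx":-0.001,"ty":-0.036,"tz":0,"fingers":0.005}]' 50
python3 - <<'E'
from h import *
from plant import r,viewer
s=r.get_state(); delta(s,[.5993-.071*np.cos(np.radians(8.15)),.3017-.071*np.sin(np.radians(8.15)),.1755],8.15)
c=viewer.capture("wrist"); cv2.imwrite("pics/e_wrist.png",c["pixels"])
d=viewer.capture("scene"); cv2.imwrite("pics/e_scene.png",cv2.resize(d["pixels"][200:420,250:470],None,fx=2.6,fy=2.6))
a=np.radians(8.15);cc,sn=np.cos(a),np.sin(a)
for n,X in(("wrist",wcloud(c,s)),("scene",cloud(d))):
    X=X.reshape(-1,3)
    l=np.c_[(X[:,0]-.5993)*cc+(X[:,1]-.3017)*sn, -(X[:,0]-.5993)*sn+(X[:,1]-.3017)*cc, X[:,2]]
    def rep(nm,b):
        P=l[(l[:,0]>b[0])&(l[:,0]<b[1])&(l[:,1]>b[2])&(l[:,1]<b[3])&(l[:,2]>b[4])&(l[:,2]<b[5])]
        if len(P)<10: print(n,nm,len(P));return
        print(n,nm,len(P),"x",np.percentile(P[:,0],[1,5,50,95,99]).round(4),"y",np.percentile(P[:,1],[0.5,99.5]).round(4),"z",np.percentile(P[:,2],[1,50,99]).round(4))
    rep("rail",(-.003,.03,-.1,-.05,.145,.165)); rep("strip",(-.04,-.01,-.08,.08,.130,.165)); rep("frontrim",(-.15,-.11,-.06,.06,.145,.17)); rep("rim-y",(-.13,-.05,-.08,-.05,.145,.17))
E
```

```text
time_s: 5.85
tcp_pos: [0.5177, 0.2909, 0.1776]
eef_rot: [-81.1, 90.0, 17.0]
contact_force: [-0.5, -0.4, -3.3]
gripper_width: 0.0138
shift [ 0.0021 -0.0113 -0.0008] rotvec [-0.03  0.    0.01] | other [ 1.7997e+02  2.0000e-02 -0.0000e+00]
tool y world deg -171.88 tool x [ 0.  0. -1.] tool z [-0.141  0.99   0.   ] j6 -40.06348677193376
wrist rail 3152 x [-0.0002  0.0013  0.0105  0.0273  0.0293] y [-0.0873 -0.0502] z [0.1456 0.1532 0.1551]
wrist strip 3858 x [-0.0398 -0.0392 -0.0289 -0.0153 -0.0139] y [-0.0654  0.0025] z [0.1403 0.1553 0.1645]
wrist frontrim 1565 x [-0.1274 -0.127  -0.1237 -0.1223 -0.1221] y [-0.0597  0.    ] z [0.1453 0.156  0.1577]
wrist rim-y 1876 x [-0.1272 -0.1262 -0.1002 -0.0542 -0.0507] y [-0.0667 -0.0503] z [0.1467 0.1559 0.1625]
scene rail 109 x [0.0018 0.0023 0.0148 0.0276 0.0292] y [-0.0851 -0.0502] z [0.1477 0.1535 0.1583]
scene strip 533 x [-0.0398 -0.0386 -0.0272 -0.0159 -0.0143] y [-0.0622  0.0642] z [0.1372 0.1518 0.1642]
scene frontrim 73 x [-0.1301 -0.1289 -0.125  -0.1221 -0.1218] y [-0.0004  0.0597] z [0.1465 0.1545 0.1592]
scene rim-y 0
```

View pics/e_wrist.png

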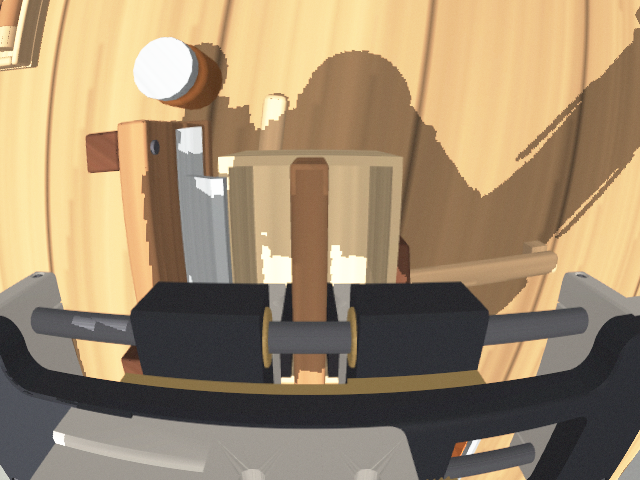

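View pics/e_scene.png

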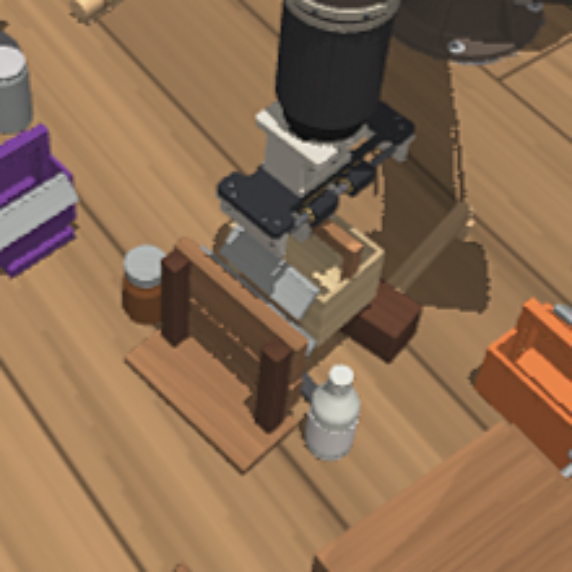

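The e views show the strip passing over the cleat with no contact. I'll go on in by 11 mm.

```bash
python3 -m creep '[{"ax":0,"ay":0,"az":0,"tx":0.001,"ty":-0.003,"tz":-0.001,"fingers":0.005},{"ax":0,"ay":0,"az":0,"tx":0.001,"ty":-0.007,"tz":-0.001,"fingers":0.005},{"ax":0,"ay":0,"az":0,"tx":0.001,"ty":-0.0105,"tz":-0.001,"fingers":0.005},{"ax":0,"ay":0,"az":0,"tx":0.001,"ty":-0.0105,"tz":-0.001,"fingers":0.005},{"ax":0,"ay":0,"az":0,"tx":0.001,"ty":-0.0105,"tz":-0.001,"fingers":0.005}]' 50
python3 - <<'E'
from h import *
from plant import r,viewer
s=r.get_state(); delta(s,[.5993-.071*np.cos(np.radians(8.15)),.3017-.071*np.sin(np.radians(8.15)),.154],8.15)
E
```

```text
time_s: 6.45
tcp_pos: [0.5271, 0.2912, 0.1765]
eef_rot: [104.0, 90.0, -157.8]
contact_force: [-0.3, 0.2, -2.3]
gripper_width: 0.0137
shift [ 0.0225 -0.002   0.0001] rotvec [ 0.01 -0.   -0.01] | other [-1.7999e+02  1.0000e-02 -0.0000e+00]
tool y world deg -171.84 tool x [-0. -0. -1.] tool z [-0.142  0.99  -0.   ] j6 -39.32888064563173
```

```bash
python3 -m creep '[{"ax":0,"ay":0,"az":0,"tx":0,"ty":-0.0015,"tz":0,"fingers":0.005},{"ax":0,"ay":0,"az":0,"tx":0.004,"ty":-0.002,"tz":0,"fingers":0.005},{"ax":0,"ay":0,"az":0,"tx":0.009,"ty":-0.002,"tz":0,"fingers":0.005},{"ax":0,"ay":0,"az":0,"tx":0.014,"ty":-0.002,"tz":0,"fingers":0.005},{"ax":0,"ay":0,"az":0,"tx":0.017,"ty":-0.002,"tz":0,"fingers":0.005}]' 50
python3 - <<'E'
from h import *
from plant import r,viewer
s=r.get_state(); delta(s,[.5993-.070*np.cos(np.radians(8.15)),.3017-.07*np.sin(np.radians(8.15)),.154],8.15);print(s["contact_force"],s["moment"])
E
```

```text
time_s: 6.95
tcp_pos: [0.5287, 0.2912, 0.1587]
eef_rot: [120.6, 89.9, -141.3]
contact_force: [-0.0, -0.1, -2.1]
gripper_width: 0.0138
shift [ 0.0047 -0.0014  0.0004] rotvec [ 0.01 -0.03 -0.05] | other [-1.7999e+02  8.0000e-02 -5.0000e-02]
tool y world deg -171.84 tool x [-0.001 -0.001 -1.   ] tool z [-0.142  0.99  -0.001] j6 -39.2024714870167
[-0.00610434 -0.09723138 -2.14363684] [ 0.03039502  0.16639473 -0.01343052]
```

```bash
python3 -m creep '[{"ax":0,"ay":0,"az":0,"tx":0.0015,"ty":0,"tz":0,"fingers":0.005},{"ax":0,"ay":0,"az":0,"tx":0.003,"ty":-0.0005,"tz":0,"fingers":0.005},{"ax":0,"ay":0,"az":0,"tx":0.0045,"ty":-0.001,"tz":0,"fingers":0.005},{"ax":0,"ay":0,"az":0,"tx":0.0055,"ty":-0.0015,"tz":0,"fingers":0.005},{"ax":0,"ay":0,"az":0,"tx":0.0055,"ty":-0.0015,"tz":0,"fingers":0.005}]' 50
python3 - <<'E'
from h import *
from plant import r,viewer
s=r.get_state(); delta(s,[.5993-.069*np.cos(np.radians(8.15)),.3017-.069*np.sin(np.radians(8.15)),.154],8.15);print(s["contact_force"],s["moment"])
E
```

```text
time_s: 7.45
tcp_pos: [0.5314, 0.2921, 0.1549]
eef_rot: [-71.6, 89.9, 26.6]
contact_force: [1.3, 0.5, 2.5]
gripper_width: 0.0134
shift [ 0.0009  0.0004 -0.0001] rotvec [0.04 0.04 0.11] | other [-1.7996e+02 -1.8000e-01  6.0000e-02]
tool y world deg -171.81 tool x [ 0.002  0.001 -1.   ] tool z [-0.142  0.99   0.001] j6 -39.10149209362114
[1.3180391  0.51804622 2.48361107] [-0.151313   -0.77182497  0.02790202]
```

```bash
python3 -m creep '[{"ax":0,"ay":0,"az":0,"tx":0.001,"ty":0,"tz":0,"fingers":0.005},{"ax":0,"ay":0,"az":0,"tx":0.002,"ty":0,"tz":0,"fingers":0.005},{"ax":0,"ay":0,"az":0,"tx":0.002,"ty":0,"tz":0,"fingers":0.005}]' 50
python3 - <<'E'
from h import *
from plant import r,viewer
s=r.get_state(); delta(s,[.5993-.069*np.cos(np.radians(8.15)),.3017-.069*np.sin(np.radians(8.15)),.154],8.15);print(s["contact_force"],s["moment"])
c=viewer.capture("wrist"); cv2.imwrite("pics/f_wrist.png",c["pixels"])
d=viewer.capture("scene"); cv2.imwrite("pics/f_scene.png",cv2.resize(d["pixels"][200:420,250:470],None,fx=2.6,fy=2.6))
a=np.radians(8.15);cc,sn=np.cos(a),np.sin(a)
for n,X in(("wrist",wcloud(c,s)),("scene",cloud(d))):
    X=X.reshape(-1,3)
    l=np.c_[(X[:,0]-.5993)*cc+(X[:,1]-.3017)*sn, -(X[:,0]-.5993)*sn+(X[:,1]-.3017)*cc, X[:,2]]
    def rep(nm,b):
        P=l[(l[:,0]>b[0])&(l[:,0]<b[1])&(l[:,1]>b[2])&(l[:,1]<b[3])&(l[:,2]>b[4])&(l[:,2]<b[5])]
        if len(P)<10: print(n,nm,len(P));return
        print(n,nm,len(P),"x",np.percentile(P[:,0],[1,5,50,95,99]).round(4),"y",np.percentile(P[:,1],[0.5,99.5]).round(4),"z",np.percentile(P[:,2],[1,50,99]).round(4))
    rep("frontrim",(-.13,-.105,-.06,.06,.125,.145)); rep("rim-y",(-.13,-.03,-.08,-.05,.125,.145)); rep("striptop",(-.035,-.01,-.06,.06,.12,.145))
E
```

```text
time_s: 7.75
tcp_pos: [0.5321, 0.2921, 0.1546]
eef_rot: [-78.0, 89.8, 20.2]
contact_force: [1.6, -2.3, 12.1]
gripper_width: 0.0136
shift [ 0.0006  0.0011 -0.0001] rotvec [0.07 0.05 0.23] | other [-1.7993e+02 -3.6000e-01  8.0000e-02]
tool y world deg -171.78 tool x [ 0.004  0.001 -1.   ] tool z [-0.143  0.99   0.001] j6 -39.10330737830611
[ 1.58202323 -2.27804476 12.14788608] [-0.82588234 -0.09905454  0.05592435]
wrist frontrim 1423 x [-0.113  -0.1126 -0.1095 -0.1077 -0.1075] y [-0.0596 -0.0016] z [0.1256 0.1332 0.1349]
wrist rim-y 1991 x [-0.1126 -0.1114 -0.0826 -0.0346 -0.031 ] y [-0.0675 -0.0504] z [0.1257 0.133  0.1395]
wrist striptop 4094 x [-0.0285 -0.0281 -0.0232 -0.0115 -0.0104] y [-0.0597 -0.0012] z [0.1205 0.1356 0.1416]
scene frontrim 73 x [-0.1138 -0.1127 -0.1093 -0.1071 -0.1068] y [-0.0009  0.0596] z [0.1252 0.1323 0.1374]
scene rim-y 0
scene striptop 292 x [-0.0277 -0.026  -0.018  -0.0119 -0.0111] y [-0.0569  0.059 ] z [0.122  0.1362 0.1444]
```

View pics/f_scene.png

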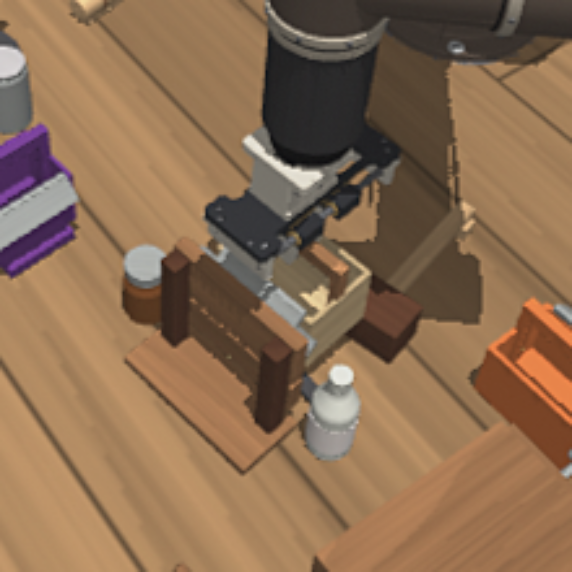

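The bin is home: rim at 0.134, so its z is about 0.0535, and its x is about -0.068. Now I'll release it.

```bash
python3 -m creep '[{"ax":0,"ay":0,"az":0,"tx":-0.0015,"ty":0,"tz":0,"fingers":0.005},{"ax":0,"ay":0,"az":0,"tx":-0.0015,"ty":0,"tz":0,"fingers":0.034},{"ax":0,"ay":0,"az":0,"tx":-0.0015,"ty":0,"tz":0,"fingers":0.034},{"ax":0,"ay":0,"az":0,"tx":-0.0015,"ty":0,"tz":0,"fingers":0.034},{"ax":0,"ay":0,"az":0,"tx":-0.0015,"ty":0,"tz":0,"fingers":0.034}]' 50
python3 -m creep '[{"ax":0,"ay":0,"az":0,"tx":-0.01,"ty":0,"tz":0,"fingers":0.034},{"ax":0,"ay":0,"az":0,"tx":-0.03,"ty":0,"tz":0,"fingers":0.034},{"ax":0,"ay":0,"az":0,"tx":-0.06,"ty":0,"tz":0,"fingers":0.034},{"ax":0,"ay":0,"az":0,"tx":-0.09,"ty":0,"tz":0,"fingers":0.04},{"ax":0,"ay":0,"az":0,"tx":-0.1,"ty":0,"tz":0,"fingers":0.04}]' 50
python3 - <<'E'
from h import *
from plant import r,viewer
s=r.get_state(); print(s["contact_force"])
c=viewer.capture("wrist"); cv2.imwrite("pics/g_wrist.png",c["pixels"])
d=viewer.capture("scene"); cv2.imwrite("pics/g_scene.png",cv2.resize(d["pixels"][200:420,250:470],None,fx=2.6,fy=2.6))
a=np.radians(8.15);cc,sn=np.cos(a),np.sin(a)
for n,X in(("wrist",wcloud(c,s)),("scene",cloud(d))):
    X=X.reshape(-1,3)
    l=np.c_[(X[:,0]-.5993)*cc+(X[:,1]-.3017)*sn, -(X[:,0]-.5993)*sn+(X[:,1]-.3017)*cc, X[:,2]]
    def rep(nm,b):
        P=l[(l[:,0]>b[0])&(l[:,0]<b[1])&(l[:,1]>b[2])&(l[:,1]<b[3])&(l[:,2]>b[4])&(l[:,2]<b[5])]
        if len(P)<10: print(n,nm,len(P));return
        k=np.polyfit(P[:,1],P[:,0],1)
        print(n,nm,len(P),"x",np.percentile(P[:,0],[1,5,50,95,99]).round(4),"y",np.percentile(P[:,1],[0.5,99.5]).round(4),"z",np.percentile(P[:,2],[1,50,99]).round(4),"yaw",-np.degrees(k[0]).round(1))
    rep("bar",(-.09,-.05,-.07,.07,.16,.19));rep("frontrim",(-.13,-.105,-.06,.06,.125,.145)); rep("rim-y",(-.13,-.03,-.08,-.05,.125,.145)); rep("striptop",(-.035,-.01,-.06,.06,.12,.145))
E
```

```text
time_s: 8.35
tcp_pos: [0.5302, 0.2916, 0.1531]
eef_rot: [115.1, 89.9, -146.7]
contact_force: [0.2, -0.5, -0.0]
gripper_width: 0.0333
time_s: 8.85
tcp_pos: [0.5318, 0.2925, 0.2579]
eef_rot: [-63.2, 89.7, 35.0]
contact_force: [0.1, -0.1, 0.7]
gripper_width: 0.0394
[ 0.13613798 -0.05611411  0.70187607]
wrist bar 3596 x [-0.0747 -0.0742 -0.0681 -0.0616 -0.061 ] y [-0.0661  0.0522] z [0.176  0.1781 0.1797] yaw 0.1
wrist frontrim 973 x [-0.1134 -0.113  -0.1103 -0.1081 -0.108 ] y [-0.0597  0.0418] z [0.1256 0.1335 0.1352] yaw 0.2
wrist rim-y 740 x [-0.1133 -0.112  -0.0853 -0.0339 -0.0308] y [-0.0673 -0.0505] z [0.1268 0.1334 0.1356] yaw 181.6
wrist striptop 3056 x [-0.0312 -0.0285 -0.022  -0.0112 -0.0102] y [-0.0594  0.0581] z [0.1209 0.1357 0.142 ] yaw 0.7
scene bar 367 x [-0.0749 -0.0735 -0.0633 -0.06   -0.0595] y [-0.0636  0.0643] z [0.161  0.1764 0.1822] yaw 1.2
scene frontrim 134 x [-0.1149 -0.1139 -0.1096 -0.1071 -0.1065] y [-0.0579  0.0573] z [0.1255 0.1324 0.1383] yaw -0.0
scene rim-y 67 x [-0.1118 -0.111  -0.0616 -0.0359 -0.0314] y [-0.0647 -0.0501] z [0.1254 0.1321 0.1436] yaw 189.8
scene striptop 327 x [-0.0279 -0.0267 -0.0185 -0.0116 -0.0106] y [-0.0563  0.0588] z [0.1248 0.1368 0.144 ] yaw 0.8
```

View pics/g_scene.png

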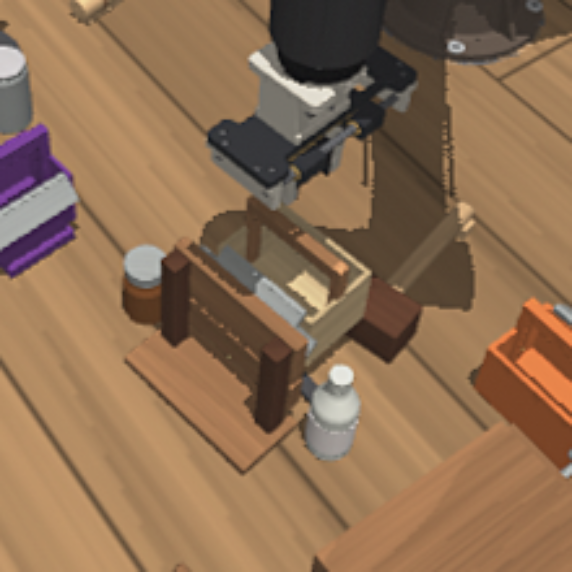

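View pics/g_wrist.png

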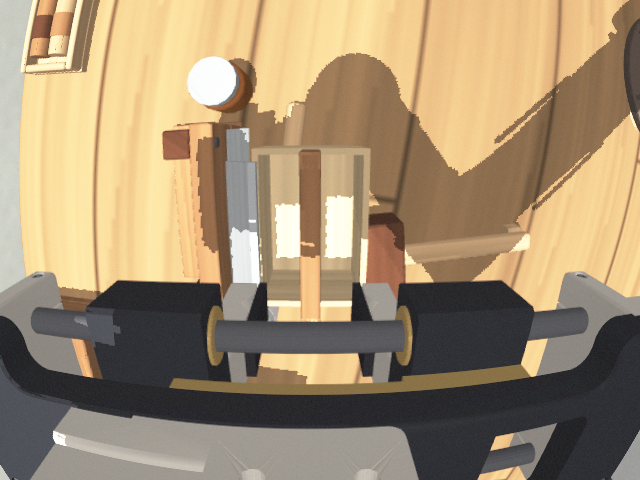

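The g views show the bin hanging level after release, bar top at 0.178. Measured z is 0.053, x -0.068, yaw error about 0.1°. Next is the collar; I'll travel at the present height.

```bash
python3 - <<'E'
from h import *
from plant import r,viewer
s=r.get_state(); delta(s,[.5608,-.3013,.26],122); print(s["joints"])
E
```

```text
shift [-0.0055  0.0551 -0.5918] rotvec [66.18  0.22  0.09] | other [-1.1382e+02 -1.0000e-01  2.5000e-01]
tool y world deg -171.82 tool x [ 0.003  0.003 -1.   ] tool z [-0.142  0.99   0.002] j6 -39.10617799605059
[ 4.72772094e+01  1.30009334e+01 -6.01469828e+00  1.82428473e-02
 -7.07608495e+01 -3.91061780e+01]
```

```bash
python3 -m creep '[{"ax":4,"ay":0,"az":0,"tx":-0.003,"ty":0.002,"tz":-0.03,"fingers":0.06},{"ax":10,"ay":0,"az":0,"tx":-0.005,"ty":0.006,"tz":-0.075,"fingers":0.06},{"ax":16,"ay":0,"az":0,"tx":-0.005,"ty":0.01,"tz":-0.12,"fingers":0.06},{"ax":21,"ay":0,"az":0,"tx":-0.005,"ty":0.014,"tz":-0.168,"fingers":0.06},{"ax":27,"ay":0,"az":0,"tx":-0.005,"ty":0.018,"tz":-0.215,"fingers":0.06}]' 40
python3 - <<'E'
from h import *
from plant import r,viewer
s=r.get_state(); delta(s,[.5608,-.3013,.26],122)
E
```

```text
time_s: 9.45
tcp_pos: [0.5423, 0.0745, 0.2573]
eef_rot: [125.2, 89.9, -163.9]
contact_force: [0.8, 0.1, -0.6]
gripper_width: 0.0601
shift [-0.0025 -0.14   -0.3493] rotvec [38.98 -0.1  -0.07] | other [-1.4102e+02  9.0000e-02 -1.2000e-01]
tool y world deg 160.98 tool x [-0.002 -0.001 -1.   ] tool z [ 0.326  0.945 -0.001] j6 -47.32552549835331
```

```bash
python3 -m creep '[{"ax":5,"ay":0,"az":0,"tx":0,"ty":-0.018,"tz":-0.045,"fingers":0.06},{"ax":10,"ay":0,"az":0,"tx":0,"ty":-0.036,"tz":-0.09,"fingers":0.06},{"ax":15,"ay":0,"az":0,"tx":0,"ty":-0.054,"tz":-0.135,"fingers":0.06},{"ax":20,"ay":0,"az":0,"tx":0,"ty":-0.072,"tz":-0.18,"fingers":0.06},{"ax":25,"ay":0,"az":0,"tx":0,"ty":-0.088,"tz":-0.22,"fingers":0.06}]' 40
python3 - <<'E'
from h import *
from plant import r,viewer
s=r.get_state(); delta(s,[.5608,-.3013,.26],122)
d=viewer.capture("top"); pickle.dump((s,d),open("t3.pkl","wb")); cv2.imwrite("pics/t3.png",cv2.resize(d["pixels"][140:240,370:500],None,fx=6,fy=6,interpolation=cv2.INTER_CUBIC))
E
```

```text
time_s: 9.95
tcp_pos: [0.5546, -0.1624, 0.2573]
eef_rot: [125.9, 89.9, 171.8]
contact_force: [0.6, -0.4, 0.3]
gripper_width: 0.0601
shift [-0.0028 -0.1011 -0.0955] rotvec [13.94 -0.08 -0.08] | other [-1.6606e+02  1.2000e-01 -1.1000e-01]
tool y world deg 135.94 tool x [-0.002  0.    -1.   ] tool z [ 0.695  0.719 -0.001] j6 -47.10546776297035
```

```bash
python3 - <<'E'
from h import *
from plant import r,viewer
s=r.get_state()
d=viewer.capture("wrist"); pickle.dump((s,d),open("w3.pkl","wb")); cv2.imwrite("pics/w3.png",d["pixels"])
E
```

```text
(no output)
```

View pics/w3.png

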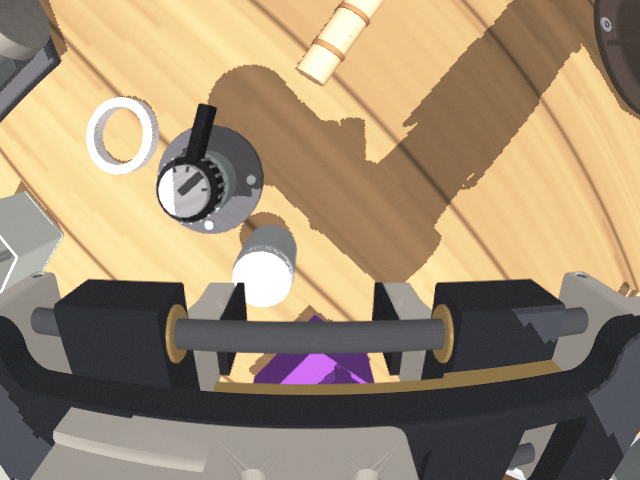

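View pics/t3.png

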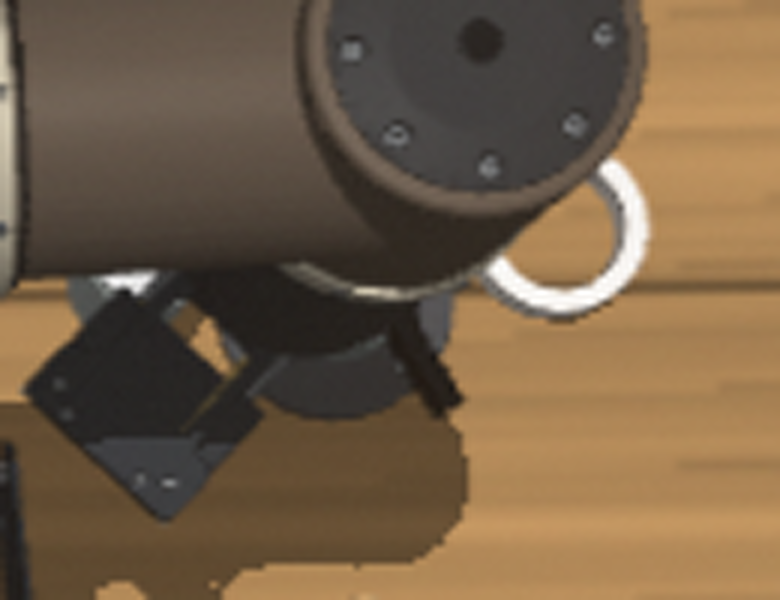

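In w3 the collar is at (190,190), with the tab pointing to (208,108) and the mark bar running from (182,192) to (203,176).

```bash
cat > bar.py <<'E'
from h import *
def barrel(s,c,off=(0,0,0)):
    X=wcloud(c,s); px=c["pixels"].astype(float).mean(-1)
    f=X.reshape(-1,3);g=px.reshape(-1)
    m=(abs(f[:,0]-.613)<.1)&(abs(f[:,1]+.268)<.09)
    f=f[m];g=g[m]
    t=f[(f[:,2]>.095)&(f[:,2]<.102)&(g>110)&(np.hypot(f[:,0]-.613,f[:,1]+.268)<.03)]
    # circle via minEnclosing + rect
    cc,rad=cv2.minEnclosingCircle(t[:,:2].astype(np.float32))
    print("top circle",np.round(cc,4),rad,"n",len(t),"z",np.median(t[:,2]).round(4))
    top=f[(f[:,2]>.103)&(f[:,2]<.113)&(np.hypot(f[:,0]-.613,f[:,1]+.268)<.035)]
    print("mark n",len(top),"mean",top.mean(0).round(4), "rect",cv2.minAreaRect(top[:,:2].astype(np.float32)))
    dm=top.mean(0)[:2]-np.array(cc); ev,V=np.linalg.eigh(np.cov(top[:,:2].T)); v=V[:,1]; v=v*np.sign(v@dm)
    print("mark dir (centre->mean)",np.degrees(np.arctan2(dm[1],dm[0])).round(1),"pca",np.degrees(np.arctan2(v[1],v[0])).round(1), "dist",np.linalg.norm(dm).round(4))
    q=f[(f[:,2]>.085)&(f[:,2]<.1)&(g<90)]; rr=np.hypot(q[:,0]-cc[0],q[:,1]-cc[1]); q=q[(rr>.042)&(rr<.085)]
    dt=q.mean(0)[:2]-np.array(cc); ev,V=np.linalg.eigh(np.cov(q[:,:2].T)); v=V[:,1]; v=v*np.sign(v@dt)
    print("tab n",len(q),"dir",np.degrees(np.arctan2(dt[1],dt[0])).round(1),"pca",np.degrees(np.arctan2(v[1],v[0])).round(1),"rmax",np.hypot(*(q[:,:2]-cc).T).max().round(4),"z",np.percentile(q[:,2],[1,50,95]).round(4),"rect",cv2.minAreaRect(q[:,:2].astype(np.float32)))
E
python3 - <<'E'
from bar import *
for n in("w1","w3"): 
    print(n); s,c=pickle.load(open(n+".pkl","rb")); barrel(s,c)
d=pickle.load(open("a.pkl","rb"))
# fixed cams
for n in("top","scene"):
    X=cloud(d[n]); g=d[n]["pixels"].astype(float).mean(-1).reshape(-1); f=X.reshape(-1,3); rr=np.hypot(f[:,0]-.6134,f[:,1]+.2684)
    q=f[(f[:,2]>.086)&(f[:,2]<.1)&(g<90)&(rr>.042)&(rr<.085)]
    m=f[(f[:,2]>.1045)&(f[:,2]<.114)&(rr<.03)]
    print(n,"tab",len(q),q.mean(0).round(4),"mark",len(m),m.mean(0).round(4) if len(m) else "")
E
```

```text
w1
top circle [ 0.6132 -0.2689] 0.02443046309053898 n 1456 z 0.0986
mark n 184 mean [ 0.6009 -0.2673  0.1065] rect ((0.6013787984848022, -0.2673413157463074), (0.007648170460015535, 0.024941589683294296), 85.26949310302734)
mark dir (centre->mean) 172.5 pca 173.7 dist 0.0125
tab n 608 dir -152.1 pca -150.2 rmax 0.0799 z [0.0853 0.0942 0.0958] rect ((0.5600296258926392, -0.2983431816101074), (0.03809807077050209, 0.012383201159536839), 29.69121742248535)
w3
top circle [ 0.6136 -0.2686] 0.024253513664007187 n 1750 z 0.0987
mark n 232 mean [ 0.6013 -0.2673  0.1066] rect ((0.6019393801689148, -0.26732030510902405), (0.007745870854705572, 0.024898139759898186), 84.65379333496094)
mark dir (centre->mean) 173.8 pca 174.8 dist 0.0125
tab n 627 dir -151.7 pca -150.8 rmax 0.0796 z [0.0855 0.0943 0.0958] rect ((0.5608742833137512, -0.29863330721855164), (0.03783568739891052, 0.0132906474173069), 28.175031661987305)
top tab 55 [ 0.5589 -0.2938  0.0951] mark 30 [ 0.607  -0.2661  0.1076]
scene tab 33 [ 0.5596 -0.2944  0.0934] mark 15 [ 0.6024 -0.2638  0.1073]
```

```bash
python3 - <<'E'
from h import *
from plant import r
delta(r.get_state(),[.5588,-.2982,.16],118.3)
E
```

```text
shift [ 0.0967 -0.0967 -0.0924] rotvec [17.44 -0.16 -0.09] | other [-1.6256e+02  1.3000e-01 -2.3000e-01]
tool y world deg 135.74 tool x [-0.003 -0.    -1.   ] tool z [ 0.698  0.716 -0.002] j6 -47.12134491498244
```

```bash
python3 -m creep '[{"ax":5,"ay":0,"az":0,"tx":0,"ty":-0.029,"tz":-0.028,"fingers":0.05},{"ax":10,"ay":0,"az":0,"tx":0,"ty":-0.058,"tz":-0.056,"fingers":0.05},{"ax":14,"ay":0,"az":0,"tx":0.01,"ty":-0.08,"tz":-0.078,"fingers":0.05},{"ax":17.4,"ay":0,"az":0,"tx":0.035,"ty":-0.0967,"tz":-0.0924,"fingers":0.05},{"ax":17.4,"ay":0,"az":0,"tx":0.06,"ty":-0.0967,"tz":-0.0924,"fingers":0.05}]' 40
python3 - <<'E'
from h import *
from plant import r,viewer
s=r.get_state()
delta(s,[.5588,-.2982,.068],118.3)
c=viewer.capture("wrist"); cv2.imwrite("pics/w4.png",c["pixels"])
c=viewer.capture("scene"); cv2.imwrite("pics/s4.png",cv2.resize(c["pixels"][120:280,170:350],None,fx=3.5,fy=3.5))
E
```

```text
time_s: 10.55
tcp_pos: [0.5607, -0.2959, 0.1964]
eef_rot: [138.2, 89.9, 166.7]
contact_force: [0.9, 0.3, -0.6]
gripper_width: 0.0506
shift [ 0.1284 -0.0012 -0.0027] rotvec [ 0.23 -0.06 -0.05] | other [-1.7977e+02  8.0000e-02 -9.0000e-02]
tool y world deg 118.53 tool x [-0.001  0.    -1.   ] tool z [ 0.879  0.478 -0.001] j6 -51.257969898397285
```

View pics/w4.png

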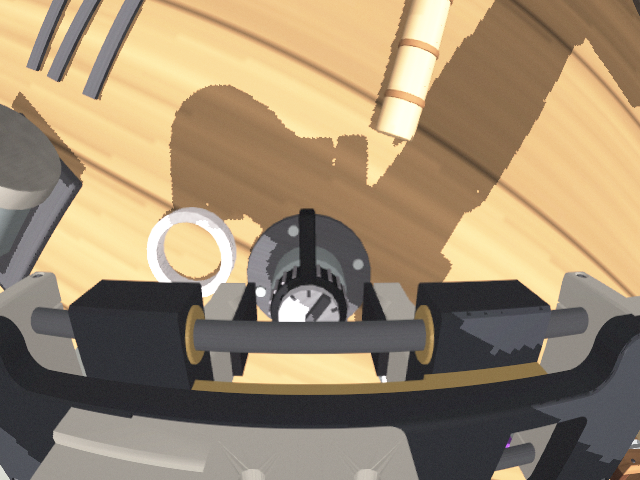

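View pics/s4.png

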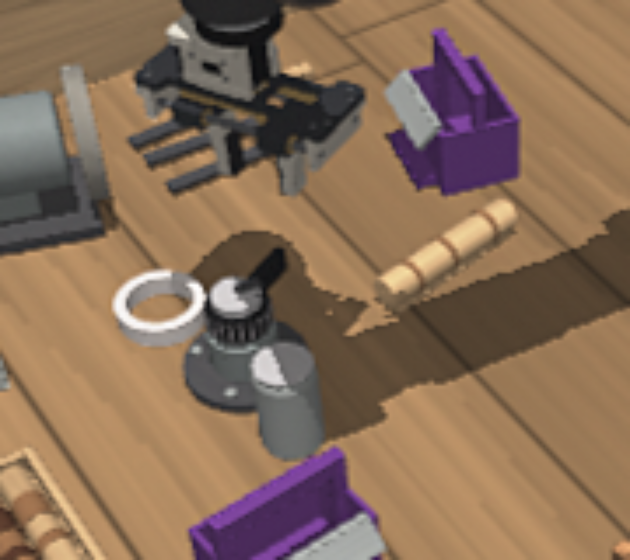

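w4 shows the tab at (308,235), centred between the fingers and upright in the image. I'll descend.

```bash
python3 -m creep '[{"ax":0,"ay":0,"az":0,"tx":0.03,"ty":-0.001,"tz":-0.0025,"fingers":0.05},{"ax":0,"ay":0,"az":0,"tx":0.065,"ty":-0.001,"tz":-0.0025,"fingers":0.05},{"ax":0,"ay":0,"az":0,"tx":0.1,"ty":-0.001,"tz":-0.0025,"fingers":0.05},{"ax":0,"ay":0,"az":0,"tx":0.12,"ty":-0.001,"tz":-0.0025,"fingers":0.05},{"ax":0,"ay":0,"az":0,"tx":0.127,"ty":-0.001,"tz":-0.0025,"fingers":0.05}]' 40
python3 - <<'E'
from h import *
from plant import r,viewer
s=r.get_state()
delta(s,[.5588,-.2982,.068],118.3)
E
```

```text
time_s: 11.15
tcp_pos: [0.5586, -0.2949, 0.0698]
eef_rot: [136.8, 89.8, 165.7]
contact_force: [-0.0, 0.2, -0.3]
gripper_width: 0.05
shift [ 0.0018 -0.003  -0.0014] rotvec [ 0.54 -0.15 -0.14] | other [-179.46    0.22   -0.24]
tool y world deg 118.84 tool x [-0.003  0.001 -1.   ] tool z [ 0.876  0.482 -0.003] j6 -50.986794981802944
```

```bash
python3 -m creep '[{"ax":0.5,"ay":0,"az":0,"tx":0,"ty":-0.002,"tz":-0.001,"fingers":0.05},{"ax":0.5,"ay":0,"az":0,"tx":0,"ty":-0.002,"tz":-0.001,"fingers":0.02},{"ax":0.5,"ay":0,"az":0,"tx":0,"ty":-0.002,"tz":-0.001,"fingers":0.002},{"ax":0.5,"ay":0,"az":0,"tx":0,"ty":-0.002,"tz":-0.001,"fingers":0.002},{"ax":0.5,"ay":0,"az":0,"tx":0,"ty":-0.002,"tz":-0.001,"fingers":0.002}]' 30
python3 - <<'E'
from h import *
from plant import r,viewer
s=r.get_state()
T=toolT(s); ang=np.degrees(np.arctan2(s["tcp_pos"][1]+.2688,s["tcp_pos"][0]-.6134))
print("tcp ang about axis",ang%360,"radius",np.hypot(s["tcp_pos"][1]+.2688,s["tcp_pos"][0]-.6134),s["contact_force"],s["gripper_width"])
delta(s,s["tcp_pos"],118.3)
# arc in tool frame: axis at centre
C=T[:3,:3].T@(np.array([.6134,-.2688,s["tcp_pos"][2]])-T[:3,3]); print("axis in tool",C.round(4))
for th in (7,14,21,28,34.4):
    # +ax about tool x(down) = clockwise from above
    Rr=R.from_rotvec([th,0,0],degrees=True).as_matrix()
    print(th,(C-Rr@C).round(4))
E
```

```text
time_s: 11.65
tcp_pos: [0.56, -0.2983, 0.0724]
eef_rot: [-39.9, 89.9, -11.6]
contact_force: [-0.2, -0.3, 0.2]
gripper_width: 0.0231
tcp ang about axis 208.92743758938664 radius 0.06099986220375746 [-0.19032168 -0.29295406  0.20651181] 0.023141770633260984
shift [0. 0. 0.] rotvec [-0.03  0.06  0.05] | other [ 1.7997e+02  8.0000e-02 -9.0000e-02]
tool y world deg 118.27 tool x [ 0.001 -0.    -1.   ] tool z [0.881 0.474 0.001] j6 -51.281433442577374
axis in tool [0.0001 0.0007 0.061 ]
7 [0.     0.0074 0.0004]
14 [0.     0.0148 0.0016]
21 [0.     0.0219 0.0038]
28 [0.     0.0287 0.0068]
34.4 [0.     0.0346 0.0103]
```

```bash
python3 -m creep '[{"ax":0,"ay":0,"az":0,"tx":0,"ty":0,"tz":0,"fingers":0.002},{"ax":0,"ay":0,"az":0,"tx":0,"ty":0,"tz":0,"fingers":0.002},{"ax":0,"ay":0,"az":0,"tx":0,"ty":0,"tz":0,"fingers":0.002}]' 30
python3 - <<'E'
from h import *
from plant import r,viewer
s=r.get_state()
T=toolT(s); p=s["tcp_pos"]
print("tcp ang",np.degrees(np.arctan2(p[1]+.2688,p[0]-.6134))%360,"radius",np.hypot(p[1]+.2688,p[0]-.6134),s["contact_force"],s["moment"],s["gripper_width"],"toolyaw",np.degrees(np.arctan2(T[1,1],T[0,1])))
E
```

```text
time_s: 11.95
tcp_pos: [0.5595, -0.2979, 0.0719]
eef_rot: [101.3, 90.0, 129.6]
contact_force: [-2.7, 2.9, 3.8]
gripper_width: 0.0119
tcp ang 208.39472232668598 radius 0.06123196202678307 [-2.72875183  2.90446903  3.80400895] [1.21069857 0.63039538 0.23651565] 0.011867447367209303 toolyaw 118.2920104528427
```

```bash
python3 -m creep '[{"ax":4,"ay":0,"az":0,"tx":0,"ty":0.0043,"tz":0.0001,"fingers":0.002},{"ax":8,"ay":0,"az":0,"tx":0,"ty":0.0085,"tz":0.0006,"fingers":0.002},{"ax":12,"ay":0,"az":0,"tx":0,"ty":0.0127,"tz":0.0013,"fingers":0.002},{"ax":16,"ay":0,"az":0,"tx":0,"ty":0.0168,"tz":0.0024,"fingers":0.002},{"ax":20,"ay":0,"az":0,"tx":0,"ty":0.0209,"tz":0.0037,"fingers":0.002}]' 40
python3 - <<'E'
from h import *
from plant import r,viewer
s=r.get_state()
T=toolT(s); p=s["tcp_pos"]
print("tcp ang",np.degrees(np.arctan2(p[1]+.2688,p[0]-.6134))%360,"radius",np.hypot(p[1]+.2688,p[0]-.6134),s["contact_force"],s["moment"],s["gripper_width"],"toolyaw",np.degrees(np.arctan2(T[1,1],T[0,1])))
C=np.array([0,0,.0612])
for th in (4,8,11,14.5): print(th,(C-R.from_rotvec([th,0,0],degrees=True).as_matrix()@C).round(4))
E
```

```text
time_s: 12.45
tcp_pos: [0.5526, -0.2777, 0.0718]
eef_rot: [162.5, 90.0, 170.7]
contact_force: [-2.5, 3.6, 4.3]
gripper_width: 0.0119
tcp ang 188.27901475464068 radius 0.06148206764857726 [-2.45134749  3.59860303  4.3444817 ] [1.30689119 0.90186813 0.43757681] 0.011904896971727766 toolyaw 98.14276817677558
4 [0.     0.0043 0.0001]
8 [0.     0.0085 0.0006]
11 [0.     0.0117 0.0011]
14.5 [0.     0.0153 0.0019]
```

```bash
python3 -m creep '[{"ax":4,"ay":0,"az":0,"tx":0,"ty":0.0043,"tz":0.0001,"fingers":0.002},{"ax":8,"ay":0,"az":0,"tx":0,"ty":0.0085,"tz":0.0006,"fingers":0.002},{"ax":11,"ay":0,"az":0,"tx":0,"ty":0.0117,"tz":0.0011,"fingers":0.002},{"ax":14.5,"ay":0,"az":0,"tx":0,"ty":0.0153,"tz":0.0019,"fingers":0.002},{"ax":14.5,"ay":0,"az":0,"tx":0,"ty":0.0153,"tz":0.0019,"fingers":0.002}]' 40
python3 - <<'E'
from h import *
from plant import r,viewer
s=r.get_state()
T=toolT(s); p=s["tcp_pos"]
print("tcp ang",np.degrees(np.arctan2(p[1]+.2688,p[0]-.6134))%360,"radius",np.hypot(p[1]+.2688,p[0]-.6134),s["contact_force"],s["moment"],s["gripper_width"],"toolyaw",np.degrees(np.arctan2(T[1,1],T[0,1])))
c=viewer.capture("scene"); cv2.imwrite("pics/s5.png",cv2.resize(c["pixels"][120:280,170:350],None,fx=3.5,fy=3.5))
E
```

```text
time_s: 12.95
tcp_pos: [0.5521, -0.2618, 0.0719]
eef_rot: [157.9, 89.9, 151.6]
contact_force: [-3.3, 5.6, 6.0]
gripper_width: 0.0119
tcp ang 173.45871398348584 radius 0.061722736093822825 [-3.25013521  5.63278019  5.97368807] [1.76648525 1.26957024 0.23105977] 0.011948789295705236 toolyaw 83.68794696262019
```

View pics/s5.png

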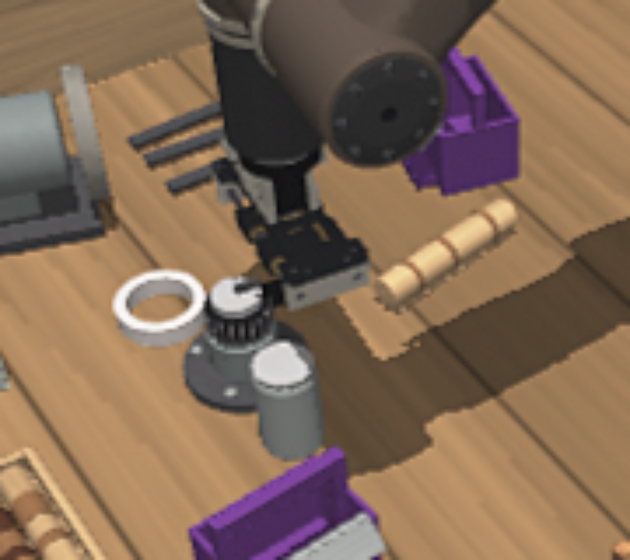

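s5 shows the tab at (275,292) in line with the mark bar. I'll hold briefly, open, and then lift.

```bash
python3 -m creep '[{"ax":0,"ay":0,"az":0,"tx":0,"ty":0,"tz":0,"fingers":0.002},{"ax":0,"ay":0,"az":0,"tx":0,"ty":0,"tz":0,"fingers":0.03},{"ax":0,"ay":0,"az":0,"tx":0,"ty":0,"tz":0,"fingers":0.036},{"ax":0,"ay":0,"az":0,"tx":0,"ty":0,"tz":0,"fingers":0.036},{"ax":0,"ay":0,"az":0,"tx":0,"ty":0,"tz":0,"fingers":0.036}]' 40
python3 -m creep '[{"ax":0,"ay":0,"az":0,"tx":-0.015,"ty":0,"tz":0,"fingers":0.036},{"ax":0,"ay":0,"az":0,"tx":-0.045,"ty":0,"tz":0,"fingers":0.036},{"ax":0,"ay":0,"az":0,"tx":-0.085,"ty":0,"tz":0,"fingers":0.036},{"ax":0,"ay":0,"az":0,"tx":-0.125,"ty":0,"tz":0,"fingers":0.036},{"ax":0,"ay":0,"az":0,"tx":-0.16,"ty":0,"tz":0,"fingers":0.036}]' 40
python3 -m creep '[{"ax":0,"ay":0,"az":0,"tx":-0.02,"ty":0,"tz":0.02,"fingers":0.036},{"ax":0,"ay":0,"az":0,"tx":-0.03,"ty":0,"tz":0.05,"fingers":0.036},{"ax":0,"ay":0,"az":0,"tx":-0.03,"ty":0,"tz":0.08,"fingers":0.036},{"ax":0,"ay":0,"az":0,"tx":-0.03,"ty":0,"tz":0.1,"fingers":0.036},{"ax":0,"ay":0,"az":0,"tx":-0.03,"ty":0,"tz":0.1,"fingers":0.036}]' 40
python3 - <<'E'
from bar import *
from plant import r,viewer
s=r.get_state(); c=viewer.capture("wrist"); cv2.imwrite("pics/w6.png",c["pixels"]); print(s["contact_force"],s["tcp_pos"])
try: barrel(s,c)
except Exception as e: print(e)
c=viewer.capture("scene"); cv2.imwrite("pics/s6.png",c["pixels"]); d={"scene":c,"top":viewer.capture("top"),"s":s}; pickle.dump(d,open("s6.pkl","wb"))
cv2.imwrite("pics/t6.png",d["top"]["pixels"])
E
```

```text
time_s: 13.5
tcp_pos: [0.5527, -0.2628, 0.0714]
eef_rot: [-145.1, 90.0, -151.4]
contact_force: [-0.4, 0.0, 0.7]
gripper_width: 0.0343
time_s: 14.0
tcp_pos: [0.5528, -0.2629, 0.2338]
eef_rot: [-17.3, 89.9, -23.6]
contact_force: [0.8, 0.9, -0.3]
gripper_width: 0.0358
time_s: 14.5
tcp_pos: [0.6538, -0.2736, 0.2598]
eef_rot: [179.5, 89.9, 173.3]
contact_force: [-0.1, -0.5, -0.4]
gripper_width: 0.0359
[-0.14435394 -0.50400147 -0.35133643] [ 0.6537866  -0.27358987  0.25982253]
top circle [ 0.6135 -0.269 ] 0.024085503071546555 n 2073 z 0.0986
mark n 232 mean [ 0.6021 -0.2678  0.1067] rect ((0.6021745800971985, -0.2677828073501587), (0.005868611857295036, 0.023638378828763962), 83.79396057128906)
mark dir (centre->mean) 173.9 pca 173.8 dist 0.0114
tab n 454 dir 174.8 pca 174.0 rmax 0.0788 z [0.0928 0.0946 0.0959] rect ((0.5535919666290283, -0.2631624639034271), (0.01160589512437582, 0.03702785074710846), 85.3525390625)
```

View pics/w6.png

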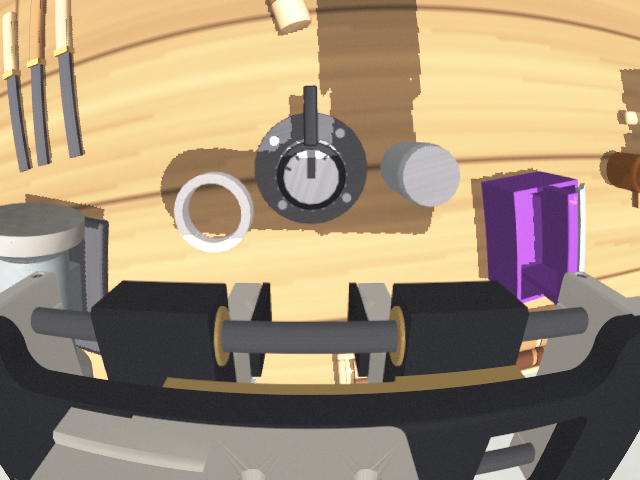

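View pics/s6.png

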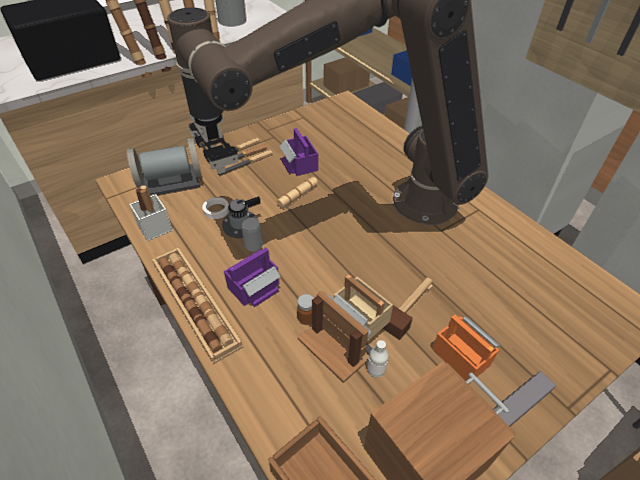

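In w6 the tab at (310,110) and the mark at (310,163) are in line, at 174.0° and 173.8°. In s6 the bin hangs on the rack at (362,305). Last, I'll check the bin and bystanders before handing in.

```bash
python3 - <<'E'
from h import *
d=pickle.load(open("s6.pkl","rb"));a0=pickle.load(open("a.pkl","rb"))
a=np.radians(8.15);cc,sn=np.cos(a),np.sin(a)
for n in("scene","top"):
    X=cloud(d[n]).reshape(-1,3); l=np.c_[(X[:,0]-.5993)*cc+(X[:,1]-.3017)*sn, -(X[:,0]-.5993)*sn+(X[:,1]-.3017)*cc, X[:,2]]
    for nm,b in dict(bar=(-.09,-.05,-.07,.07,.168,.19),frontrim=(-.13,-.105,-.06,.06,.125,.145)).items():
        P=l[(l[:,0]>b[0])&(l[:,0]<b[1])&(l[:,1]>b[2])&(l[:,1]<b[3])&(l[:,2]>b[4])&(l[:,2]<b[5])]
        print(n,nm,len(P),P.mean(0).round(4), "y",P[:,1].min().round(3),P[:,1].max().round(3))
    X0=cloud(a0[n]).reshape(-1,3)
    for nm,b in dict(glue=(.53,.64,.37,.45,.09,.14),jar=(.58,.68,.14,.21,.075,.1),mallet=(.4,.56,.29,.42,.04,.07),can=(.57,.68,-.2,-.11,.085,.11),tape=(.6,.72,-.42,-.31,.012,.035),blank=(.3,.5,-.33,-.15,.025,.05)).items():
        f=lambda X:np.median(X[(X[:,0]>b[0])&(X[:,0]<b[1])&(X[:,1]>b[2])&(X[:,1]<b[3])&(X[:,2]>b[4])&(X[:,2]<b[5])],0)
        print("  ",nm,f(X0).round(3),f(X).round(3))
from plant import order
print(order.close_job())
E
```

```text
scene bar 309 [-0.0659  0.0029  0.1766] y -0.065 0.065
scene frontrim 137 [-0.1097  0.0014  0.1321] y -0.059 0.059
   glue [0.588 0.388 0.115] [0.588 0.405 0.115]
   jar [0.641 0.179 0.084] [0.642 0.18  0.084]
   mallet [0.456 0.343 0.053] [0.461 0.353 0.055]
   can [ 0.625 -0.152  0.098] [ 0.625 -0.153  0.098]
   tape [ 0.652 -0.37   0.021] [ 0.651 -0.373  0.021]
   blank [ 0.383 -0.276  0.034] [ 0.385 -0.276  0.033]
top bar 271 [-7.000e-02 -1.000e-04  1.792e-01] y -0.063 0.065
top frontrim 96 [-0.1125 -0.0011  0.1342] y -0.06 0.058
   glue [0.573 0.413 0.118] [0.573 0.413 0.116]
   jar [0.636 0.179 0.086] [0.636 0.179 0.086]
   mallet [0.45  0.339 0.055] [0.464 0.333 0.057]
   can [ 0.619 -0.157  0.1  ] [nan nan nan]
   tape [ 0.639 -0.37   0.023] [ 0.637 -0.367  0.023]
   blank [ 0.375 -0.279  0.036] [ 0.378 -0.279  0.036]
the job is handed in; nothing more can be done
None
  return _methods._mean(a, axis=axis, dtype=dtype,
  ret = um.true_divide(
```

I hung the bin on the cleat and let go of it. I then turned the collar by its tab from the second rest (about 0.60 rad) to the marked stop and released it. The job was handed in at about 14.7 s; no verdict is reported.

**Bin:** after release it sat 66–70 mm before the rails, about 53 mm above the bench and within 3 mm of the rack's middle. Its yaw error was about 0.1° by the wrist camera and up to about 1° by the scene camera. It looked level in the pictures.

**Collar:** the tab came to rest at 174.0° and the mark measured 173.8°, so the angle is about 1.2 rad.

**Bystanders:**
- The jar, tape and blank read within about 4 mm of their starting places.
- The can did too in the scene view, but the arm hid it from the top camera.
- **Glue and mallet:** the two cameras did not agree.
  - Glue: the scene view gave a 17 mm difference, the top view about 2 mm.
  - Mallet: 11 mm in the scene view, 15 mm in the top view.
  - The hung bin now partly hides the mallet in both views, and it or the rack falls inside the glue's measuring box. I put these down to that. The forces showed no contact away from the cleat, but I did not confirm it.
- **Rasp:** I did not measure it again at the end.

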